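# Set a stone in a pendant with the hand press

## Task

Set the orange stone: lay its pendant face up in the nest of the hand press, hanging loop towards the handle post, let it go and slide the nest all the way in under the plunger. Push the palm knob down past the light first stop until the stone is fully home at the firm second stop, firmly but without forcing it, because the stone chips, and let the plunger come all the way up again. Leave the pendant in the nest under the plunger and the other things on the table where they are.

Things in the scene. Friction and masses are not known exactly. Their poses are not given: they have to be found in the camera images.
- press: dark green cast hand press, fixed. Base 305 x 120 x 15 mm, from x = -205 to +100 mm; origin on the table straight below the upright plunger axis; +x points from the open front to the column at the back, z up. The head that carries the plunger covers x -28 to +85 mm, y within 25 mm, heights 72 to 128 mm; in front of it only the die slide lies on the base
- slide (a joint): travel in m of the flat aluminium die slide (56 mm wide, its top 27 mm above the table, between steel rails 26 mm high) along the press's +x. 0 = pulled fully out to the front; 0.110 = fully home against its stop, the nest under the plunger. It starts at 0 to 15 mm, drags with about 4 N and stays where it is left
- nest (a point): centre of the nest floor on the die slide, 27 mm above the table; axes parallel to the press's. Four white flared fences, 5 mm tall, hold a 36 mm disc with about 1 mm play (3 mm at their tops). Between them are 22 mm gaps on the +y and -y sides for fingers and an 18 mm gap on the -x side, towards the handle, for the pendant's loop
- handle (a point): top centre of the upright handle post on the die slide: 64 mm above the table, 80 mm in front (-x) of the nest centre. Its upper 22 mm are a black grip 16 mm in diameter; below that, down to the slide's top 27 mm above the table, it is a steel stem 10 mm in diameter
- plunger (a joint): downward travel in m of the spring plunger; 0 = up. Spring: 2 N, plus 0.2 N per mm. The nylon pad under it is on a setting screw, set differently each time, not measured: the first stop (pad lands on the stone) comes after 6 to 18 mm at 3 to 6 N on the knob; from about 12 to 15 N the stone gives, 4 mm, to the firm second stop, where nothing gives: arrive slowly
- knob_top (a point): centre of the flat top (42 mm across) of the wooden palm knob of the plunger, 185 mm above the table when up; the knob is 50 mm wide and 30 mm tall and moves straight down
- pendant: loose silver-coloured pendant with the ORANGE stone that still stands proud: round disc 36 mm in diameter and 10 mm thick, 60 g, with a small loop that sticks out 9 mm from the rim on its -x side; origin at the centre of the underside, z up through the face. It lies face up on one of two grey felt mats 3 mm thick
- stone_top (a point): centre of the flat top of the orange stone (20 mm across), which is to be pushed down into its tight setting: at the start 16 mm above the pendant's underside, 6 mm above its silver face; fully home, 4 mm lower, 12 mm above the underside. It takes about 9 N on the stone to move it and it stays where it is; over 35 N on it from the plunger's pad it chips
- green_pendant: bystander: the same kind of silver pendant with a dark green stone already set; origin as for the pendant
- plum_pendant: bystander: the same kind of silver pendant with a dark plum stone already set; origin as for the pendant
- bead_dish: bystander: white ceramic dish, 84 mm across and 18 mm tall, heaped with red beads; origin under its centre
- pliers: bystander: pliers with orange grips lying flat, 150 mm long; origin at the pivot
- wire_spool: bystander: black spool of copper wire, 52 mm across, 24 mm tall; origin under its centre
- tweezers: bystander: steel tweezers lying flat, 120 mm long; origin at the middle
- loop (a point): centre of the orange pendant's hanging loop (11 mm ring), 22 mm from the pendant's centre towards its -x, 5 mm above its underside
Things that resemble listed ones, but are neither listed nor needed, are in the scene too. Leave any pink or purple look-alike of the pendant alone.

How it is judged:
By the outcome, as a careful person would: the job done as asked, in the order asked, and still so for the second after the job is handed in, with the robot touching nothing.
It also fails if it takes over 67 s, if anything falls off the work surface, if the arm or the gripper's body presses on something with over 40 N, if the wrist force passes 120 N, or if a joint passes its speed limit or range.

## Robot

A 7-joint arm with a two-finger parallel gripper is mounted at the origin on the work surface. World frame = base frame: x ahead of the robot, y to its left, z up, the work surface at z = 0. Lengths are in m, angles in rad, forces in N, time in s.
With the tool pointing down it reaches from about 0.425 to 0.925 m from the base axis. Payload 6.8 kg.
Tool frame: the origin (TCP) lies between the finger pads; the fingertips stand 11 mm ahead of it and the grasp point (between the pads) lies 8 mm behind it; z points along the fingers, y is the line along which they close (so a half turn about z gives the same grasp; the last joint's range is limited). The gripper opens to 85 mm and grips with 20 to 120 N. Pads are 22 mm wide; open, the fingers measure 114 mm over their backs; the gripper's body (76 mm by 85 mm) begins 54 mm behind the grasp point. The pads swing forward as they close: fully open they stand 13 mm farther back than shut.
Start: joints at [1.166, 0.477, 0.022, 1.555, -0.011, 1.109, -0.083], TCP at [0.197, -0.646, 0.242] pointing down, gripper open.
Joint ranges: [-2.96, 2.96], [-0.34, 2.1], [-1.41, 1.46], [0.24, 2.44], [-1.37, 4.51], [0.17, 1.92], [-2.96, 2.96]. Speed limits (rad/s): [2.39, 2.39, 3.14, 3.14, 3.14, 3.14, 3.14].

## Interface

Orientations are given as a rotation vector (axis times angle).
In Python, from bench import r gives the robot as it stands.
- The arm moves only by the tool send_rows, never from a script. Its argument "deltas" is a list of rows, each an object of numbers: "dx", "dy", "dz": the shift along the world's x, y, z in mm; "rx", "ry", "rz": the turn, a rotation vector about the world's x, y, z in degrees. A call has 1 to 5 rows; each row is the pose to reach, as a shift and turn from the pose commanded when the call began; what a row does not reach only later rows make up. A row lasts 1/12 s, in which the tool goes at most 41.7 mm and 7.16 degrees, less where a joint would pass 70% of its speed; a pose out of reach is approached as far as the arm can. A call with a gripper value outside its range is refused whole. "jaw" is the finger opening in mm, from 0 to 85.4, set as the call begins (left out, the last holds). The fingers move at their own pace and stop on an object; "newtons" is the grip in N (left out, the last holds). Time passes only in rows, so rows that repeat a pose let the fingers close. It gives the time, the measured TCP pose, the force, the opening and the grip force at its end, in the units of the state.
- r.get_obs(): the state, without advancing time (a new reading comes with each control period).
- r.grab_frame(name): name is "scene" or "top" or "wrist"; returns a dict with "frame" (400x640x3 uint8, blue, green, red), "z_map" (400x640 float32, m along the optical axis (not along the pixel's ray), 0 where there is no reading), "vertical_fov" (degrees; the focal length in pixels is half the picture's height over the tangent of half this angle, whatever the lens; pixels are square), "cx", "cy" (the principal point, pixels), "distortion" ([k1, k2, p1, p2, k3] as OpenCV has them; the pictures are not rectified), "xyz" and "orientation" of the camera in the world. Camera axes: x right, y down, z forward; pixel columns grow to the right and rows downward; lengths in m; the calibration is good to about 2 mm. A picture is of the moment at which its call begins.
- r.hand_in(): hands the job in; it is judged then, once.
The state is a dict: "clock": time; "joints": joint angles; "qvel": joint speeds; "tau": joint torques, N m; "tcp_pos": TCP position; "orientation": TCP orientation; "contact_force": force on the tool from outside, world axes, zero at the start; "moment": the same for the moment, N m; "grip_width": finger opening in m; "gripper_force": force on a finger pad.
Only numpy, scipy, OpenCV 4.12 (cv2) and the standard library are available. Lean on these libraries where they do the work, as an engineer would, in place of code of your own. Each camera call takes 0.05 s, during which the arm holds its last target. There are 200 camera calls.

## Working session

There is one attempt and no reset: what is moved stays moved. The work goes in short steps, Python scripts to look and compute and a tool call to move; the robot and the scene stay as the last step left them, time stands still between calls to the robot, and variables do not carry over. Pictures are saved under pics/ and viewed, at most 10 in all, crops included, and the job is handed in when it is done.

Besides the shell and the picture viewer there is one more tool, called after "Request:" by a JSON object that holds its "name" and its "arguments". send_rows: Moves the arm, as the interface text tells. Its arguments: {"type":"object","properties":{"deltas":{"type":"array","items":{"type":"object","properties":{"dx":{"type":"number"},"dy":{"type":"number"},"dz":{"type":"number"},"rx":{"type":"number"},"ry":{"type":"number"},"rz":{"type":"number"}}}},"jaw":{"type":"number"},"newtons":{"type":"number"}},"required":["deltas"]}

```bash
mkdir -p pics; cat > h.py <<'E'
import numpy as np, cv2
from scipy.spatial.transform import Rotation as R
from bench import r
def cam(n):
    f=r.grab_frame(n); h,w=f["frame"].shape[:2]
    fl=h/2/np.tan(np.radians(f["vertical_fov"])/2)
    f["K"]=np.array([[fl,0,f["cx"]],[0,fl,f["cy"]],[0,0,1]]); f["D"]=np.array(f["distortion"],float)
    o=np.array(f["orientation"],float); f["R"]=R.from_rotvec(o).as_matrix() if o.size==3 else o
    f["t"]=np.array(f["xyz"]); return f
def ray(f,uv):
    p=cv2.undistortPoints(np.array(uv,float).reshape(-1,1,2),f["K"],f["D"]).reshape(-1,2)
    return np.c_[p,np.ones(len(p))]@f["R"].T
def onz(f,uv,z):
    d=ray(f,uv); return f["t"]+d*((z-f["t"][2])/d[:,2])[:,None]
def depthpt(f,uv):
    d=ray(f,uv); u=np.array(uv,int).reshape(-1,2); return f["t"]+d*f["z_map"][u[:,1],u[:,0]][:,None]
def proj(f,P):
    return cv2.projectPoints(np.array(P,float).reshape(-1,1,3),cv2.Rodrigues(f["R"].T)[0],-f["R"].T@f["t"],f["K"],f["D"])[0].reshape(-1,2)
E
python3 - <<'E'
from h import *
import pickle
for n in("scene","top"):
    f=cam(n); cv2.imwrite(f"pics/{n}0.png",f["frame"]); pickle.dump(f,open(f"{n}0.pkl","wb")); print(n,f["t"],f["R"].round(2).tolist(),f["K"][0,0])
print(r.get_obs())
E
```

```text
scene [1.42044337 0.27196886 0.99966495] [[-0.29, 0.64, -0.71], [0.96, 0.2, -0.21], [0.01, -0.75, -0.67]] 515.6962074674714
top [ 0.26479774 -0.01502606  1.56561548] [[0.0, -0.98, 0.18], [-1.0, 0.0, 0.01], [-0.01, -0.18, -0.98]] 510.70277776582384
{'clock': 0.1, 'joints': array([ 1.16591081,  0.47773272,  0.02234793,  1.55633256, -0.01147918,
        1.10925256, -0.08311027]), 'qvel': array([-0.00010641, -0.00186235, -0.00109453, -0.00234396,  0.00018592,
       -0.00152002, -0.00025023]), 'tau': array([ 4.64592522e-03, -5.97762394e+01,  1.61401045e+00, -2.81951523e+01,
        1.28311422e-02,  5.05822143e-03,  1.08187839e-05]), 'tcp_pos': array([ 0.19724234, -0.64502469,  0.24142122]), 'orientation': array([-3.10552687e+00, -4.64273488e-01,  5.81851015e-04]), 'contact_force': array([-0.47590169, -0.53851044,  0.05445869]), 'moment': array([ 0.03831776,  0.00375545, -0.00931529]), 'gripper_force': 0.0, 'grip_width': 0.08535853636082635}
```

View pics/scene0.png

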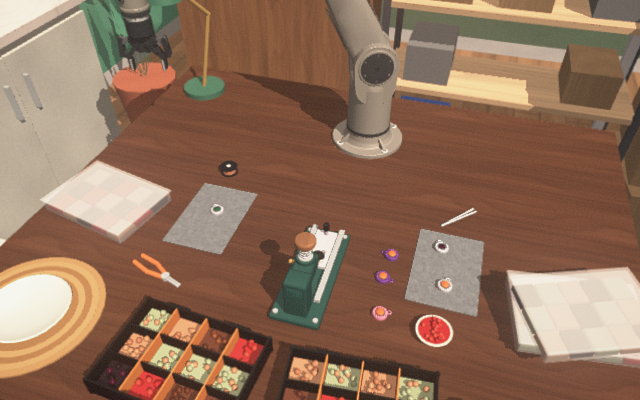

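View pics/top0.png

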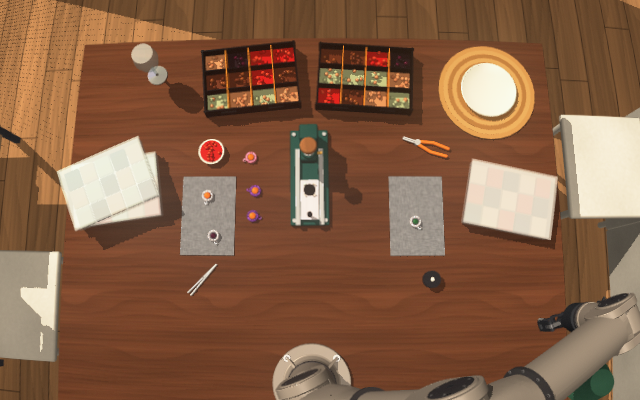

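The orange-stone pendant on the left mat is at top (207,196). The press is at top (310,175), with its open front toward the robot. Next I'll take coarse positions and a zoomed crop.

```bash
python3 - <<'E'
from h import *
import pickle
f=pickle.load(open("top0.pkl","rb")); im=f["frame"]
c=im[120:260,170:350]; cv2.imwrite("pics/c1.png",cv2.resize(c,None,fx=4.4,fy=4.2857,interpolation=cv2.INTER_CUBIC))
hsv=cv2.cvtColor(im,cv2.COLOR_BGR2HSV)
# silver+orange
m=cv2.inRange(hsv,(5,120,150),(18,255,255)); m[:, :185]=0;m[:,230:]=0;m[:180]=0;m[215:]=0
v,u=np.nonzero(m); print("orange px",len(u),u.mean(),v.mean(), onz(f,[(u.mean(),v.mean())],0.019))
# press base green mask
g=cv2.inRange(hsv,(65,90,20),(95,255,130)); g[:, :285]=0;g[:,335:]=0;g[:118]=0;g[235:]=0
v,u=np.nonzero(g); P=onz(f,np.c_[u,v],0.015); print(len(u),P.min(0),P.max(0),P.mean(0))
rect=cv2.minAreaRect(P[:,:2].astype(np.float32)); print(rect)
print("knob",onz(f,[(308,146)],.185)); print("handle",onz(f,[(310,214)],.064)); print("dark hole",onz(f,[(310,189)],.027))
E
```

```text
orange px 30 206.6 194.83333333333334 [[0.56576966 0.32734481 0.019     ]]
191 [ 0.66114572 -0.04489415  0.015     ] [0.7926171 0.0658829 0.015    ] [0.76957697 0.01169786 0.015     ]
((0.7379346489906311, 0.01878313720226288), (0.09266143292188644, 0.1227111965417862), 55.783634185791016)
knob [[0.67271368 0.00902605 0.185     ]]
handle [[0.4984412  0.00471213 0.064     ]]
dark hole [[0.58199288 0.00531287 0.027     ]]
```

View pics/c1.png

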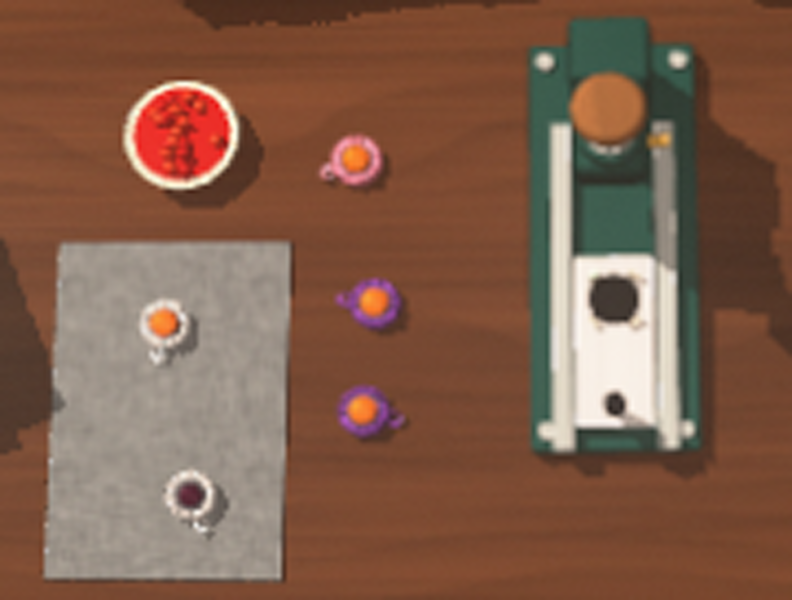

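The nest (about 0.58, 0.005) and handle (about 0.50, 0.005) line up nearly along world x. The pendant's loop points toward −x and slightly +y. I'll move to hover over the pendant.

Request:
{"name": "send_rows", "arguments": {"deltas": [{"dx":30,"dy":26,"dz":6,"rz":-5},{"dx":60,"dy":52,"dz":12,"rz":-10},{"dx":90,"dy":78,"dz":18,"rz":-15},{"dx":120,"dy":104,"dz":24,"rz":-20},{"dx":150,"dy":130,"dz":30,"rz":-26}]}}

```text
$.deltas[0]: bad value
```

Request:
{"name": "send_rows", "arguments": {"deltas": [{"dx":22,"dy":33},{"dx":44,"dy":66},{"dx":66,"dy":99},{"dx":88,"dy":132},{"dx":110,"dy":165}]}}

```text
$.deltas[0]: bad value
```

Request:
{"name": "send_rows", "arguments": {"deltas": [{"dx":10,"dy":39},{"dx":20,"dy":78},{"dx":30,"dy":117},{"dx":40,"dy":156},{"dx":50,"dy":195}]}}

```text
$.deltas[0]: bad value
```

Request:
{"name": "send_rows", "arguments": {"deltas": [{"dx":0,"dy":40},{"dx":0,"dy":80},{"dx":0,"dy":120},{"dx":0,"dy":160},{"dx":0,"dy":200}]}}

```text
$.deltas[0]: bad value
```

Request:
{"name": "send_rows", "arguments": {"deltas": [{"dx":5,"dy":40},{"dx":10,"dy":80},{"dx":15,"dy":120},{"dx":20,"dy":160},{"dx":25,"dy":200}]}}

```text
$.deltas[0]: bad value
```

Request:
{"name": "send_rows", "arguments": {"deltas": [{"dx":12,"dy":30,"dz":-20},{"dx":24,"dy":60,"dz":-40},{"dx":34,"dy":82,"dz":-60},{"dx":34,"dy":82,"dz":-70},{"dx":34,"dy":82,"dz":-70}]}}

```text
$.deltas[0]: bad value
```

```bash
python3 - <<'E'
from h import *
import pickle
f=cam("wrist"); cv2.imwrite("pics/w1.png",f["frame"]); pickle.dump(f,open("w1.pkl","wb")); print(f["t"],f["R"].round(2).tolist(),f["K"][0,0])
o=r.get_obs(); print(o["clock"],o["tcp_pos"],o["orientation"],o["contact_force"],o["joints"].round(2))
E
```

```text
[ 0.27173857 -0.62263987  0.37341688] [[0.29, -0.91, -0.29], [-0.96, -0.28, -0.09], [-0.0, 0.31, -0.95]] 307.50632544317335
0.15 [ 0.19727759 -0.64508742  0.24156389] [-3.10573172e+00 -4.64277282e-01  4.38331383e-04] [ 0.39209487  1.0466023  -0.45162685] [ 1.17  0.48  0.02  1.56 -0.01  1.11 -0.08]
```

View pics/w1.png

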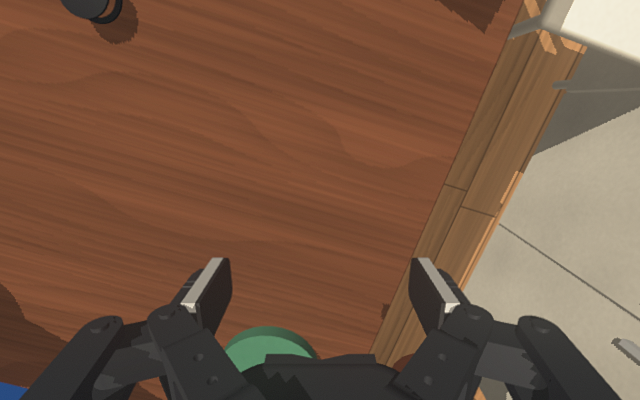

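The rows were refused, probably because every one of the six keys is required. The wrist view shows bare table, with the finger pads at (210,285) and (435,285). I'll resend with full rows.

Request:
{"name": "send_rows", "arguments": {"deltas": [{"dx":30,"dy":26,"dz":6,"rx":0,"ry":0,"rz":-5},{"dx":60,"dy":52,"dz":12,"rx":0,"ry":0,"rz":-10},{"dx":90,"dy":78,"dz":18,"rx":0,"ry":0,"rz":-15},{"dx":120,"dy":104,"dz":24,"rx":0,"ry":0,"rz":-20},{"dx":150,"dy":130,"dz":30,"rx":0,"ry":0,"rz":-26}]}}

```text
clock: 0.57
tcp_pos: [0.3484, -0.5139, 0.2723]
orientation: [-3.131, 0.253, 0.0]
contact_force: [0.6, -0.6, 0.6]
grip_width: 0.0854
gripper_force: 0.0
```

Request:
{"name": "send_rows", "arguments": {"deltas": [{"dx":22,"dy":33,"dz":0,"rx":0,"ry":0,"rz":0},{"dx":44,"dy":66,"dz":0,"rx":0,"ry":0,"rz":0},{"dx":66,"dy":99,"dz":0,"rx":0,"ry":0,"rz":0},{"dx":88,"dy":132,"dz":0,"rx":0,"ry":0,"rz":0},{"dx":110,"dy":165,"dz":0,"rx":0,"ry":0,"rz":0}]}}

```text
clock: 0.98
tcp_pos: [0.458, -0.3486, 0.2722]
orientation: [3.132, -0.246, -0.0]
contact_force: [1.1, -0.7, 0.9]
grip_width: 0.0853
gripper_force: 0.0
```

Request:
{"name": "send_rows", "arguments": {"deltas": [{"dx":10,"dy":39,"dz":0,"rx":0,"ry":0,"rz":0},{"dx":20,"dy":78,"dz":0,"rx":0,"ry":0,"rz":0},{"dx":30,"dy":117,"dz":0,"rx":0,"ry":0,"rz":0},{"dx":40,"dy":156,"dz":0,"rx":0,"ry":0,"rz":0},{"dx":50,"dy":195,"dz":0,"rx":0,"ry":0,"rz":0}]}}

```text
clock: 1.4
tcp_pos: [0.5073, -0.1536, 0.2723]
orientation: [3.132, -0.247, -0.0]
contact_force: [1.5, 0.2, 0.0]
grip_width: 0.085
gripper_force: 0.0
```

Request:
{"name": "send_rows", "arguments": {"deltas": [{"dx":0,"dy":40,"dz":0,"rx":0,"ry":0,"rz":0},{"dx":0,"dy":80,"dz":0,"rx":0,"ry":0,"rz":0},{"dx":0,"dy":120,"dz":0,"rx":0,"ry":0,"rz":0},{"dx":0,"dy":160,"dz":0,"rx":0,"ry":0,"rz":0},{"dx":0,"dy":200,"dz":0,"rx":0,"ry":0,"rz":0}]}}

```text
clock: 1.82
tcp_pos: [0.5069, 0.0463, 0.2723]
orientation: [3.132, -0.247, 0.0]
contact_force: [1.0, -0.2, -0.3]
grip_width: 0.0853
gripper_force: 0.0
```

Request:
{"name": "send_rows", "arguments": {"deltas": [{"dx":5,"dy":40,"dz":0,"rx":0,"ry":0,"rz":0},{"dx":10,"dy":80,"dz":0,"rx":0,"ry":0,"rz":0},{"dx":15,"dy":120,"dz":0,"rx":0,"ry":0,"rz":0},{"dx":20,"dy":160,"dz":0,"rx":0,"ry":0,"rz":0},{"dx":25,"dy":200,"dz":0,"rx":0,"ry":0,"rz":0}]}}

```text
clock: 2.23
tcp_pos: [0.5322, 0.2462, 0.2722]
orientation: [3.132, -0.247, -0.0]
contact_force: [0.9, 0.3, 1.0]
grip_width: 0.0853
gripper_force: 0.0
```

Request:
{"name": "send_rows", "arguments": {"deltas": [{"dx":12,"dy":30,"dz":-20,"rx":0,"ry":0,"rz":0},{"dx":24,"dy":60,"dz":-40,"rx":0,"ry":0,"rz":0},{"dx":34,"dy":82,"dz":-60,"rx":0,"ry":0,"rz":0},{"dx":34,"dy":82,"dz":-70,"rx":0,"ry":0,"rz":0},{"dx":34,"dy":82,"dz":-70,"rx":0,"ry":0,"rz":0}]}}

```text
clock: 2.65
tcp_pos: [0.5646, 0.3267, 0.1986]
orientation: [3.129, -0.243, -0.008]
contact_force: [0.1, -0.8, -0.6]
grip_width: 0.0855
gripper_force: 0.0
```

```bash
python3 - <<'E'
from h import *
import pickle
f=cam("wrist"); cv2.imwrite("pics/w2.png",f["frame"]); pickle.dump(f,open("w2.pkl","wb")); print(f["t"],f["R"].round(2).tolist(),f["K"][0,0])
o=r.get_obs(); print(o["clock"],o["tcp_pos"],o["orientation"],o["contact_force"],o["joints"].round(2))
E
```

```text
[0.64215791 0.31482778 0.33018196] [[-0.15, -0.94, -0.31], [-0.99, 0.15, 0.05], [0.0, 0.31, -0.95]] 307.50632544317335
2.7 [0.56545819 0.32564561 0.20044716] [ 3.12929033 -0.24536478 -0.00480358] [-0.08343406  0.77738    -0.00758506] [-0.36  0.51 -0.37  1.63  0.2   1.05 -2.51]
```

View pics/w2.png

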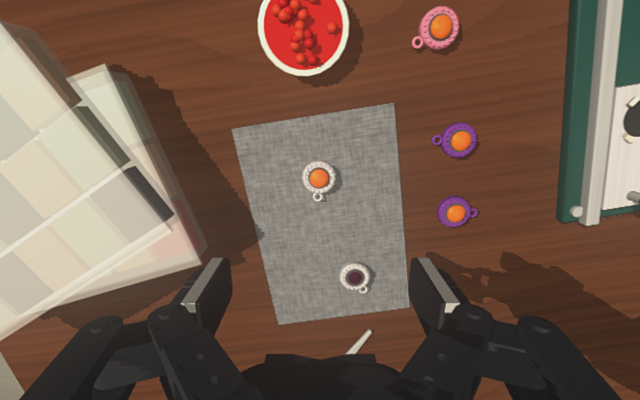

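The wrist view shows the orange pendant at (319,178), with its loop at (318,196) pointing straight back along tool −x, so the tool yaw already matches. The plum pendant is at (354,276). Now I'll measure.

```bash
cat >> h.py <<'E'
def stone(f,uv,z,rad=40):
    hsv=cv2.cvtColor(f["frame"],cv2.COLOR_BGR2HSV); m=cv2.inRange(hsv,(5,130,120),(20,255,255))
    k=np.zeros_like(m); cv2.circle(k,(int(uv[0]),int(uv[1])),rad,255,-1); m&=k
    c=max(cv2.findContours(m,cv2.RETR_EXTERNAL,cv2.CHAIN_APPROX_NONE)[0],key=cv2.contourArea)
    e=cv2.fitEllipse(c); return e, onz(f,[e[0]],z)[0]
def disc(f,uv,rad,z):
    "bright silver blob"
    hsv=cv2.cvtColor(f["frame"],cv2.COLOR_BGR2HSV); m=cv2.inRange(hsv,(0,0,165),(180,70,255))
    k=np.zeros_like(m); cv2.circle(k,(int(uv[0]),int(uv[1])),rad,255,-1); m&=k
    v,u=np.nonzero(m); return np.c_[u,v],onz(f,np.c_[u,v],z)
E
python3 - <<'E'
from h import *
import pickle
f=pickle.load(open("w2.pkl","rb"))
e,p=stone(f,(319,178),.019,20); print(e,p, depthpt(f,[e[0]]))
print("loop",onz(f,[(318,197)],.008))
px,P=disc(f,(319,182),32,.013); print(len(px),P.min(0),P.max(0)); 
t=pickle.load(open("top0.pkl","rb")); print(stone(t,(206,195),.019,12))
s=pickle.load(open("scene0.pkl","rb")); print(stone(s,(445,285),.019,12))
E
```

```text
((318.6083068847656, 177.93019104003906), (17.957378387451172, 18.243900299072266), 92.15422058105469) [0.56696881 0.32705714 0.019     ] [[0.56741889 0.32698394 0.02086276]]
loop [[0.54318872 0.33146866 0.008     ]]
502 [0.54040232 0.31044206 0.013     ] [0.58429449 0.34505502 0.013     ]
(((206.8084716796875, 195.0), (5.342146396636963, 5.79000186920166), 90.0), array([0.56523976, 0.32666507, 0.019     ]))
(((444.6251525878906, 283.7399597167969), (5.612914085388184, 7.715688705444336), 116.73721313476562), array([0.57013619, 0.32827366, 0.019     ]))
```

Request:
{"name": "send_rows", "arguments": {"deltas": [{"dx":0,"dy":0,"dz":-20,"rx":0,"ry":0,"rz":0},{"dx":0,"dy":0,"dz":-40,"rx":0,"ry":0,"rz":0},{"dx":0,"dy":0,"dz":-60,"rx":0,"ry":0,"rz":0},{"dx":0,"dy":0,"dz":-80,"rx":0,"ry":0,"rz":0},{"dx":0,"dy":0,"dz":-100,"rx":0,"ry":0,"rz":0}], "jaw": 46, "newtons": 25}}

```text
clock: 3.12
tcp_pos: [0.5675, 0.3249, 0.1033]
orientation: [-3.131, 0.25, -0.004]
contact_force: [-0.1, 0.7, 0.6]
grip_width: 0.0463
gripper_force: 0.0
```

Request:
{"name": "send_rows", "arguments": {"deltas": [{"dx":0,"dy":0,"dz":0,"rx":0,"ry":0,"rz":0},{"dx":0,"dy":0,"dz":0,"rx":0,"ry":0,"rz":0}]}}

```text
clock: 3.28
tcp_pos: [0.5667, 0.325, 0.1029]
orientation: [3.131, -0.249, -0.0]
contact_force: [-0.3, 1.2, -0.4]
grip_width: 0.0458
gripper_force: 0.0
```

```bash
python3 - <<'E'
from h import *
import pickle
f=cam("wrist"); cv2.imwrite("pics/w3.png",f["frame"]); pickle.dump(f,open("w3.pkl","wb"))
o=r.get_obs(); print(o["clock"],o["tcp_pos"],o["orientation"],o["grip_width"])
uv=proj(f,[[.566,.327,.019]])[0]; print(uv)
try: print(stone(f,uv,.019,40))
except Exception as x: print(x)
print("tcp px",proj(f,[o["tcp_pos"]]))
E
```

```text
3.3333 [0.56734053 0.32581835 0.10403705] [-3.13126527e+00  2.48441958e-01 -2.46947184e-03] 0.04612863319883211
[317.05333514 213.31057312]
(((316.09783935546875, 211.5789337158203), (24.579185485839844, 25.841400146484375), 96.49981689453125), array([0.56746788, 0.327484  , 0.019     ]))
tcp px [[317.49251875 270.84264295]]
```

View pics/w3.png

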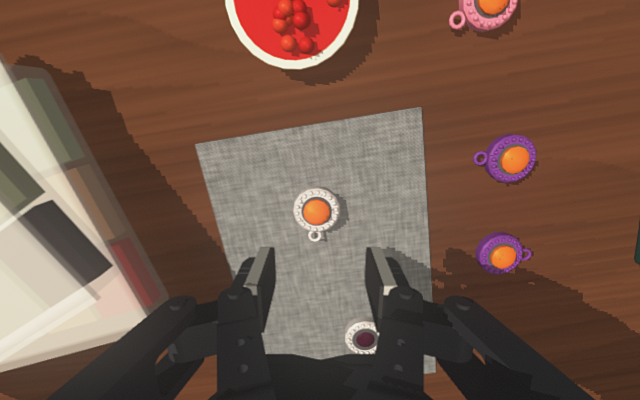

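The pendant is centred at (316,212) with its loop at (315,237), between the pads, whose tips are at (265,250) and (375,250). I'll check the pad tip height and the loop angle.

```bash
python3 - <<'E'
from h import *
import pickle
f=pickle.load(open("w3.pkl","rb")); T=np.array([.567,.3255,.1035])
for u in (262,267,271,371,375,380):
    for v in (250,253,258,290): print(u,v,((depthpt(f,[(u,v)])[0]-T)*1e3).round(1), end=' | ')
    print()
L=onz(f,[(315.3,236.5)],.008)[0]; S=np.array([.5675,.3274]); d=S-L[:2]; print(L,np.degrees(np.arctan2(d[1],d[0])),np.hypot(*d))
q=R.from_rotvec(r.get_obs()["orientation"]).as_matrix(); print(np.degrees(np.arctan2(q[1,0],q[0,0])))
E
```

```text
262 250 [14.7 24.8 -1. ] | 262 253 [14.3 24.5  1.4] | 262 258 [14.1 23.7  6.2] | 262 290 [10.1 20.9 26.1] | 
267 250 [13.7 22.8 -2.4] | 267 253 [13.9 22.2  1.2] | 267 258 [14.2 21.2  7. ] | 267 290 [ 2.7 22.3 14.9] | 
271 250 [14.2 20.5 -0.7] | 271 253 [13.1 20.6  0.3] | 271 258 [11.1 20.8  1.5] | 271 290 [-3.5 23.3  5.5] | 
371 250 [  6.5 -26.5  -1. ] | 371 253 [  6.2 -26.1   1.3] | 371 258 [  6.7 -25.3   6.9] | 371 290 [ -6.1 -23.   12.6] | 
375 250 [  5.7 -28.5  -2. ] | 375 253 [  6.1 -28.    1.6] | 375 258 [  5.6 -27.3   5.4] | 375 290 [ -0.1 -23.9  21.5] | 
380 250 [  6.4 -30.7  -0.1] | 380 253 [  5.  -30.5   0.3] | 380 258 [  5.3 -29.5   5.6] | 380 290 [  5.  -25.   29.3] | 
[0.54266792 0.33230642 0.008     ] -11.176754252457188 0.025312153577729788
-9.072983865370553
```

Request:
{"name": "send_rows", "arguments": {"deltas": [{"dx":0,"dy":1,"dz":-20,"rx":0,"ry":0,"rz":-1},{"dx":0,"dy":2,"dz":-40,"rx":0,"ry":0,"rz":-2},{"dx":0,"dy":2,"dz":-60,"rx":0,"ry":0,"rz":-2},{"dx":0,"dy":2,"dz":-78,"rx":0,"ry":0,"rz":-2},{"dx":0,"dy":2,"dz":-87,"rx":0,"ry":0,"rz":-2}]}}

```text
clock: 3.75
tcp_pos: [0.5668, 0.3282, 0.0154]
orientation: [-3.127, 0.302, -0.001]
contact_force: [-0.3, 0.1, 0.7]
grip_width: 0.0463
gripper_force: 0.0
```

Request:
{"name": "send_rows", "arguments": {"deltas": [{"dx":0,"dy":0,"dz":0,"rx":0,"ry":0,"rz":0},{"dx":0,"dy":0,"dz":0,"rx":0,"ry":0,"rz":0}]}}

```text
clock: 3.92
tcp_pos: [0.5672, 0.3288, 0.0167]
orientation: [-3.126, 0.301, -0.002]
contact_force: [0.1, 0.7, 0.2]
grip_width: 0.0463
gripper_force: 0.0
```

```bash
python3 - <<'E'
from h import *
import pickle
f=cam("wrist"); cv2.imwrite("pics/w4.png",cv2.resize(f["frame"][180:340,200:440],None,fx=3.3,fy=3.3,interpolation=cv2.INTER_CUBIC)); pickle.dump(f,open("w4.pkl","wb"))
o=r.get_obs(); print(o["clock"],o["tcp_pos"],o["contact_force"],o["grip_width"])
e,p=stone(f,proj(f,[[.567,.327,.019]])[0],.019,45); print(e,p,depthpt(f,[e[0]]))
E
```

```text
3.9667 [0.5675149  0.32908709 0.01713334] [ 0.43156697  0.25274848 -0.13859739] 0.04596359633741961
((322.8268127441406, 270.4519348144531), (36.35164260864258, 39.728389739990234), 99.93274688720703) [0.56836115 0.32694339 0.019     ] [[0.56926728 0.32678185 0.0205664 ]]
```

View pics/w4.png

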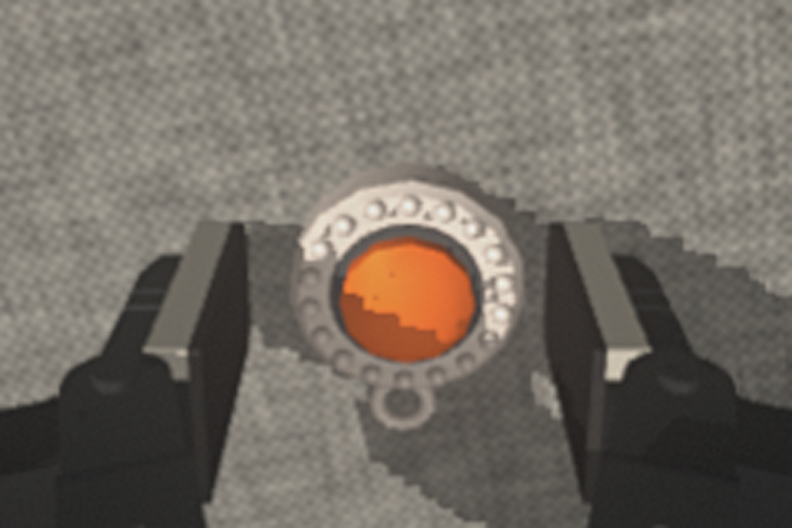

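The pendant sits between the pads, stone at crop (408,300), and it is centred lengthwise. The loop points back along the pads. Next I'll check the tip height.

```bash
python3 - <<'E'
from h import *
import pickle
f=pickle.load(open("w4.pkl","rb")); T=np.array([.5672,.329,.0165])
for u in (272,373,266,378):
    for v in (246,248,249,250,251,253,256): print(((depthpt(f,[(u,v)])[0])*1e3).round(1), end=' | ')
    print()
E
```

```text
[578.7 351.8   3.7] | [582.1 349.4  13.7] | [581.8 349.4  14.3] | [581.1 349.6  13.9] | [580.5 349.8  13.7] | [579.7 349.9  14.2] | [577.9 350.4  13.7] | 
[568.7 300.2   3.7] | [572.1 301.2  12.4] | [572.5 301.4  14.1] | [572.5 301.6  15.2] | [573.1 301.8  17.3] | [572.9 302.1  18.8] | [573.  302.6  21.7] | 
[579.3 354.8   3.9] | [582.6 352.3  13.6] | [582.4 352.2  14.4] | [582.7 351.8  16.1] | [582.9 351.5  17.7] | [582.4 351.4  18.8] | [582.1 351.   21.4] | 
[567.8 297.6   2.9] | [572.  298.8  13.1] | [572.3 299.1  14.7] | [572.5 299.3  16. ] | [571.9 299.4  15.9] | [572.2 299.8  18.3] | [572.9 300.4  22.4] |
```

Request:
{"name": "send_rows", "arguments": {"deltas": [{"dx":0,"dy":-2,"dz":-3,"rx":0,"ry":0,"rz":0},{"dx":0,"dy":-2,"dz":-3,"rx":0,"ry":0,"rz":0},{"dx":0,"dy":-2,"dz":-3,"rx":0,"ry":0,"rz":0}]}}

```text
clock: 4.22
tcp_pos: [0.5669, 0.3264, 0.013]
orientation: [-3.127, 0.302, -0.001]
contact_force: [0.5, 0.5, 0.1]
grip_width: 0.046
gripper_force: 0.0
```

Request:
{"name": "send_rows", "arguments": {"deltas": [{"dx":0,"dy":0,"dz":0,"rx":0,"ry":0,"rz":0},{"dx":0,"dy":0,"dz":0,"rx":0,"ry":0,"rz":0},{"dx":0,"dy":0,"dz":0,"rx":0,"ry":0,"rz":0},{"dx":0,"dy":0,"dz":0,"rx":0,"ry":0,"rz":0},{"dx":0,"dy":0,"dz":0,"rx":0,"ry":0,"rz":0}], "jaw": 30, "newtons": 30}}

```text
clock: 4.63
tcp_pos: [0.5671, 0.327, 0.0134]
orientation: [-3.126, 0.301, -0.002]
contact_force: [-1.3, -0.8, 5.4]
grip_width: 0.0339
gripper_force: 32.9
```

Request:
{"name": "send_rows", "arguments": {"deltas": [{"dx":0,"dy":0,"dz":5,"rx":0,"ry":0,"rz":0},{"dx":0,"dy":0,"dz":15,"rx":0,"ry":0,"rz":0},{"dx":0,"dy":0,"dz":35,"rx":0,"ry":0,"rz":0},{"dx":0,"dy":0,"dz":65,"rx":0,"ry":0,"rz":0},{"dx":0,"dy":0,"dz":100,"rx":0,"ry":0,"rz":0}]}}

```text
clock: 5.05
tcp_pos: [0.5652, 0.3257, 0.1123]
orientation: [3.125, -0.3, -0.005]
contact_force: [0.7, 0.4, 0.1]
grip_width: 0.0341
gripper_force: 30.0
```

```bash
python3 - <<'E'
from h import *
import pickle
f=cam("wrist"); cv2.imwrite("pics/w5.png",cv2.resize(f["frame"][180:340,200:440],None,fx=3.3,fy=3.3,interpolation=cv2.INTER_CUBIC)); pickle.dump(f,open("w5.pkl","wb"))
o=r.get_obs(); print(o["clock"],o["tcp_pos"],o["contact_force"],o["grip_width"],o["gripper_force"])
e,_=stone(f,(318,265),.019,45); p=depthpt(f,[e[0]])[0]; print(e,p,p-o["tcp_pos"])
E
```

```text
5.1 [0.56912386 0.32864208 0.12111064] [1.02975092 0.96952461 4.51009632] 0.03431421081019269 30.00237973406911
((319.94293212890625, 273.983642578125), (37.2601432800293, 40.498870849609375), 92.93577575683594) [0.5663298  0.32523494 0.11743718] [-0.00279406 -0.00340715 -0.00367346]
```

View pics/w5.png

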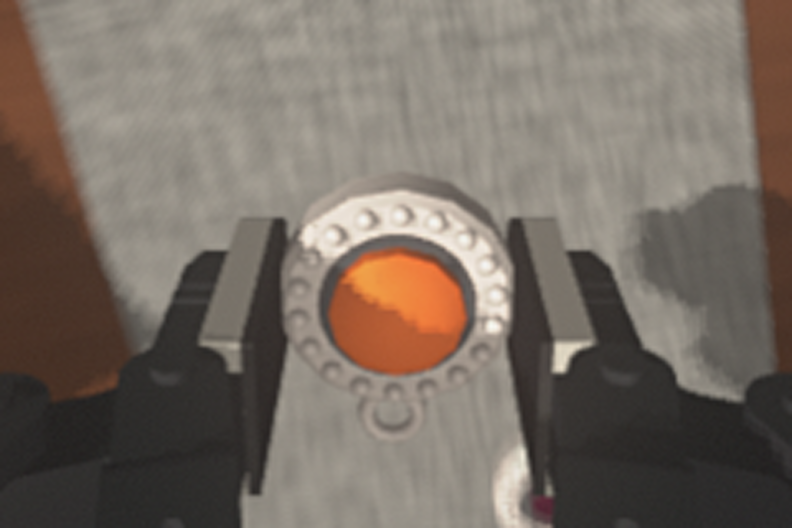

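The pendant is held, with its loop at crop (390,412), about 3° off the tool axis. The wrist camera sits 77 mm ahead of the tool and would come close to the knob when I lower at the nest. I'll put the pendant back, turn half a turn and regrasp, so the camera faces away from the press.

Request:
{"name": "send_rows", "arguments": {"deltas": [{"dx":0,"dy":0,"dz":-35,"rx":0,"ry":0,"rz":0},{"dx":0,"dy":0,"dz":-65,"rx":0,"ry":0,"rz":0},{"dx":0,"dy":0,"dz":-85,"rx":0,"ry":0,"rz":0},{"dx":0,"dy":0,"dz":-96,"rx":0,"ry":0,"rz":0},{"dx":0,"dy":0,"dz":-99.5,"rx":0,"ry":0,"rz":0}]}}

```text
clock: 5.52
tcp_pos: [0.5655, 0.3259, 0.0133]
orientation: [3.124, -0.301, -0.003]
contact_force: [-12.4, -8.6, 32.2]
grip_width: 0.0342
gripper_force: 46.2
```

Request:
{"name": "send_rows", "arguments": {"deltas": [{"dx":0,"dy":0,"dz":0,"rx":0,"ry":0,"rz":0},{"dx":0,"dy":0,"dz":0,"rx":0,"ry":0,"rz":0}]}}

```text
clock: 5.68
tcp_pos: [0.567, 0.327, 0.0139]
orientation: [-3.126, 0.301, -0.002]
contact_force: [-0.5, 0.5, -0.5]
grip_width: 0.0342
gripper_force: 30.6
```

Request:
{"name": "send_rows", "arguments": {"deltas": [{"dx":0,"dy":0,"dz":0,"rx":0,"ry":0,"rz":0},{"dx":0,"dy":0,"dz":0,"rx":0,"ry":0,"rz":0},{"dx":0,"dy":0,"dz":10,"rx":0,"ry":0,"rz":0},{"dx":0,"dy":0,"dz":25,"rx":0,"ry":0,"rz":0},{"dx":0,"dy":0,"dz":40,"rx":0,"ry":0,"rz":0}], "jaw": 48}}

```text
clock: 6.1
tcp_pos: [0.5665, 0.3266, 0.0544]
orientation: [-3.127, 0.301, -0.0]
contact_force: [0.0, -0.0, 0.7]
grip_width: 0.0482
gripper_force: 0.0
```

Request:
{"name": "send_rows", "arguments": {"deltas": [{"dx":0,"dy":0,"dz":0,"rx":0,"ry":0,"rz":7},{"dx":0,"dy":0,"dz":0,"rx":0,"ry":0,"rz":14},{"dx":0,"dy":0,"dz":0,"rx":0,"ry":0,"rz":21},{"dx":0,"dy":0,"dz":0,"rx":0,"ry":0,"rz":28},{"dx":0,"dy":0,"dz":0,"rx":0,"ry":0,"rz":35}]}}

```text
clock: 6.52
tcp_pos: [0.5673, 0.3269, 0.0551]
orientation: [-3.071, -0.662, -0.004]
contact_force: [-0.1, 0.6, 0.1]
grip_width: 0.0483
gripper_force: 0.0
```

Request:
{"name": "send_rows", "arguments": {"deltas": [{"dx":0,"dy":0,"dz":0,"rx":0,"ry":0,"rz":7},{"dx":0,"dy":0,"dz":0,"rx":0,"ry":0,"rz":14},{"dx":0,"dy":0,"dz":0,"rx":0,"ry":0,"rz":21},{"dx":0,"dy":0,"dz":0,"rx":0,"ry":0,"rz":28},{"dx":0,"dy":0,"dz":0,"rx":0,"ry":0,"rz":35}]}}

```text
clock: 6.93
tcp_pos: [0.5674, 0.3267, 0.055]
orientation: [2.729, 1.554, 0.004]
contact_force: [0.1, -0.9, -0.9]
grip_width: 0.0478
gripper_force: 0.0
```

Request:
{"name": "send_rows", "arguments": {"deltas": [{"dx":0,"dy":0,"dz":0,"rx":0,"ry":0,"rz":7},{"dx":0,"dy":0,"dz":0,"rx":0,"ry":0,"rz":14},{"dx":0,"dy":0,"dz":0,"rx":0,"ry":0,"rz":21},{"dx":0,"dy":0,"dz":0,"rx":0,"ry":0,"rz":28},{"dx":0,"dy":0,"dz":0,"rx":0,"ry":0,"rz":35}]}}

```text
clock: 7.35
tcp_pos: [0.5675, 0.3265, 0.055]
orientation: [2.135, 2.302, 0.003]
contact_force: [0.1, -0.3, -0.1]
grip_width: 0.0478
gripper_force: 0.0
```

Request:
{"name": "send_rows", "arguments": {"deltas": [{"dx":0,"dy":0,"dz":0,"rx":0,"ry":0,"rz":7},{"dx":0,"dy":0,"dz":0,"rx":0,"ry":0,"rz":14},{"dx":0,"dy":0,"dz":0,"rx":0,"ry":0,"rz":21},{"dx":0,"dy":0,"dz":0,"rx":0,"ry":0,"rz":28},{"dx":0,"dy":0,"dz":0,"rx":0,"ry":0,"rz":35}]}}

```text
clock: 7.77
tcp_pos: [0.5676, 0.3263, 0.0548]
orientation: [1.344, 2.837, 0.001]
contact_force: [1.7, -0.6, -0.3]
grip_width: 0.0477
gripper_force: 0.0
```

Request:
{"name": "send_rows", "arguments": {"deltas": [{"dx":0,"dy":0,"dz":0,"rx":0,"ry":0,"rz":7},{"dx":0,"dy":0,"dz":0,"rx":0,"ry":0,"rz":14},{"dx":0,"dy":0,"dz":0,"rx":0,"ry":0,"rz":21},{"dx":0,"dy":0,"dz":0,"rx":0,"ry":0,"rz":28},{"dx":0,"dy":0,"dz":0,"rx":0,"ry":0,"rz":35}]}}

```text
clock: 8.18
tcp_pos: [0.5677, 0.3261, 0.0548]
orientation: [0.429, 3.109, -0.0]
contact_force: [-0.3, 0.3, -0.4]
grip_width: 0.0479
gripper_force: 0.0
```

Request:
{"name": "send_rows", "arguments": {"deltas": [{"dx":0,"dy":0,"dz":0,"rx":0,"ry":0,"rz":2},{"dx":0,"dy":0,"dz":0,"rx":0,"ry":0,"rz":2},{"dx":0,"dy":0,"dz":0,"rx":0,"ry":0,"rz":2}]}}

```text
clock: 8.43
tcp_pos: [0.5673, 0.3263, 0.0541]
orientation: [0.386, 3.116, 0.0]
contact_force: [-0.8, -0.5, 0.5]
grip_width: 0.0484
gripper_force: 0.0
```

```bash
python3 - <<'E'
from h import *
import pickle
f=cam("wrist"); cv2.imwrite("pics/w6.png",f["frame"]); pickle.dump(f,open("w6.pkl","wb"))
o=r.get_obs(); q=R.from_rotvec(o["orientation"]).as_matrix(); print(o["clock"],o["tcp_pos"],np.degrees(np.arctan2(q[1,0],q[0,0])),q[2],o["contact_force"],o["grip_width"],o["joints"].round(2))
uv=proj(f,[[.567,.327,.019]])[0]; print(stone(f,uv,.019,45))
px,P=disc(f,uv,60,.013); print(len(px),P.min(0),P.max(0))
E
```

```text
8.4833 [0.56712942 0.32637061 0.05391433] 165.87676462110477 [-1.49389612e-03  2.82123481e-04 -9.99998844e-01] [-0.35326197 -0.59102716 -0.08388757] 0.047760792686056104 [ 0.03  0.89 -0.99  1.69  0.85  1.04  0.08]
(((320.87493896484375, 236.31436157226562), (30.08831024169922, 32.35111618041992), 90.85380554199219), array([0.56445678, 0.32754882, 0.019     ]))
1069 [0.53836882 0.29947459 0.013     ] [0.58342246 0.36229023 0.013     ]
```

View pics/w6.png

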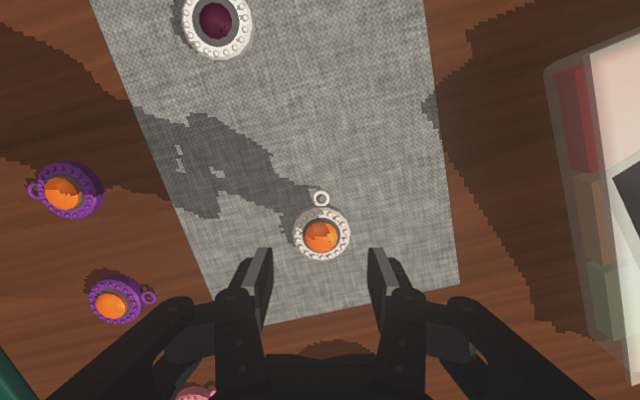

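The half turn is done. The stone is at (321,236) with the loop directly above it at (321,199), so the axis is aligned. Averaging the two opposite views gives a centre of about (0.5663, 0.3272). Regrasping.

Request:
{"name": "send_rows", "arguments": {"deltas": [{"dx":-1,"dy":1,"dz":-10,"rx":0,"ry":0,"rz":0},{"dx":-1,"dy":1,"dz":-22,"rx":0,"ry":0,"rz":0},{"dx":-1,"dy":1,"dz":-34,"rx":0,"ry":0,"rz":0},{"dx":-1,"dy":1,"dz":-40,"rx":0,"ry":0,"rz":0},{"dx":-1,"dy":1,"dz":-40,"rx":0,"ry":0,"rz":0}]}}

```text
clock: 8.9
tcp_pos: [0.5648, 0.3272, 0.0118]
orientation: [-0.382, -3.117, 0.003]
contact_force: [1.7, 0.7, -0.3]
grip_width: 0.048
gripper_force: 0.0
```

Request:
{"name": "send_rows", "arguments": {"deltas": [{"dx":0,"dy":0,"dz":0,"rx":0,"ry":0,"rz":0},{"dx":0,"dy":0,"dz":0,"rx":0,"ry":0,"rz":0},{"dx":0,"dy":0,"dz":0,"rx":0,"ry":0,"rz":0},{"dx":0,"dy":0,"dz":0,"rx":0,"ry":0,"rz":0},{"dx":0,"dy":0,"dz":0,"rx":0,"ry":0,"rz":0}], "jaw": 30, "newtons": 30}}

```text
clock: 9.32
tcp_pos: [0.5656, 0.3285, 0.0134]
orientation: [0.382, 3.118, 0.002]
contact_force: [-1.5, -0.7, 9.7]
grip_width: 0.0342
gripper_force: 32.9
```

Request:
{"name": "send_rows", "arguments": {"deltas": [{"dx":0,"dy":0,"dz":8,"rx":0,"ry":0,"rz":0},{"dx":0,"dy":0,"dz":30,"rx":0,"ry":0,"rz":0},{"dx":0,"dy":0,"dz":60,"rx":0,"ry":0,"rz":0},{"dx":0,"dy":0,"dz":90,"rx":0,"ry":0,"rz":0},{"dx":0,"dy":0,"dz":100,"rx":0,"ry":0,"rz":0}]}}

```text
clock: 9.73
tcp_pos: [0.5663, 0.3291, 0.1166]
orientation: [0.382, 3.116, 0.005]
contact_force: [0.9, 0.9, 0.6]
grip_width: 0.0341
gripper_force: 30.0
```

Request:
{"name": "send_rows", "arguments": {"deltas": [{"dx":0,"dy":-40,"dz":0,"rx":0,"ry":0,"rz":4},{"dx":0,"dy":-80,"dz":0,"rx":0,"ry":0,"rz":8},{"dx":0,"dy":-120,"dz":0,"rx":0,"ry":0,"rz":12},{"dx":0,"dy":-160,"dz":0,"rx":0,"ry":0,"rz":14},{"dx":0,"dy":-200,"dz":0,"rx":0,"ry":0,"rz":14}]}}

```text
clock: 10.15
tcp_pos: [0.5647, 0.1253, 0.1118]
orientation: [0.003, -3.14, 0.001]
contact_force: [0.3, -0.8, -1.3]
grip_width: 0.0338
gripper_force: 30.1
```

Request:
{"name": "send_rows", "arguments": {"deltas": [{"dx":13,"dy":-40,"dz":0,"rx":0,"ry":0,"rz":0},{"dx":26,"dy":-80,"dz":0,"rx":0,"ry":0,"rz":0},{"dx":39,"dy":-110,"dz":0,"rx":0,"ry":0,"rz":0},{"dx":50,"dy":-121,"dz":0,"rx":0,"ry":0,"rz":0},{"dx":50,"dy":-121,"dz":0,"rx":0,"ry":0,"rz":0}]}}

```text
clock: 10.57
tcp_pos: [0.6172, 0.0006, 0.1112]
orientation: [-0.013, -3.141, 0.003]
contact_force: [-0.1, 0.0, -0.4]
grip_width: 0.034
gripper_force: 30.1
```

```bash
python3 - <<'E'
from h import *
import pickle
f=cam("wrist"); cv2.imwrite("pics/w7.png",f["frame"]); pickle.dump(f,open("w7.pkl","wb"))
o=r.get_obs(); q=R.from_rotvec(o["orientation"]).as_matrix(); print(o["clock"],o["tcp_pos"],np.degrees(np.arctan2(q[1,0],q[0,0])),o["contact_force"],o["grip_width"],o["joints"].round(2))
E
```

```text
10.6167 [0.61587445 0.00379614 0.11159124] 179.71759503030685 [-1.51128768  0.23934237 -0.79156153] 0.0341834212483273 [ 0.64  0.82 -1.12  1.76  0.82  1.11  0.82]
```

View pics/w7.png

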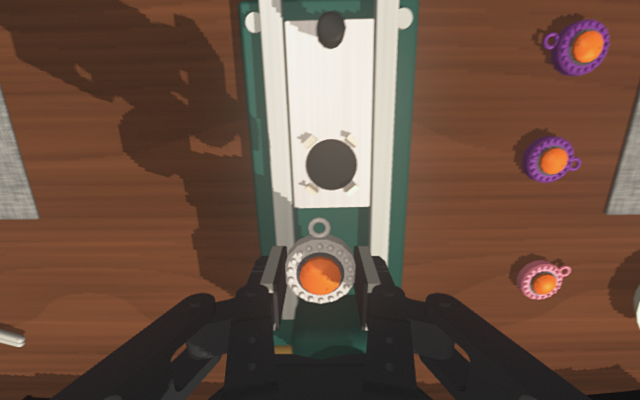

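The wrist view looks along −x. The nest (dark floor) is at (331,164), the handle post at (331,28), and the held pendant at (320,272) with its loop toward the handle. Computing the nest position.

```bash
python3 - <<'E'
from h import *
import pickle
f=pickle.load(open("w7.pkl","rb")); im=f["frame"]
g=cv2.cvtColor(im,cv2.COLOR_BGR2GRAY)
m=cv2.inRange(g,0,80); k=np.zeros_like(m); cv2.circle(k,(331,164),34,255,-1); m&=k
c=max(cv2.findContours(m,cv2.RETR_EXTERNAL,cv2.CHAIN_APPROX_NONE)[0],key=cv2.contourArea); e=cv2.fitEllipse(c)
N=onz(f,[e[0]],.0272)[0]; print("nest",e,N)
# slide edges: bright within columns
for v in (80,110,190):
    row=g[v,270:395]; print(v,[(270+i) for i in np.nonzero(np.abs(np.diff(row.astype(int)))>25)[0]])
print("handle",onz(f,[(331,22)],.064))
e2,_=stone(f,(320,272),.1,30); o=.1116
S=onz(f,[e2[0]],.1116+.0055)[0]; print(e2,S, depthpt(f,[e2[0]])[0])
print("loop", onz(f,[(319,228)],.1116-.0055)[0])
E
```

```text
nest ((333.13800048828125, 154.0727081298828), (53.933494567871094, 63.717899322509766), 12.893081665039062) [0.5730249 0.010144  0.0272   ]
80 [np.int64(284), np.int64(285), np.int64(286), np.int64(287), np.int64(371), np.int64(372), np.int64(374), np.int64(375)]
110 [np.int64(286), np.int64(288), np.int64(289), np.int64(371), np.int64(372), np.int64(373), np.int64(374), np.int64(393)]
190 [np.int64(271), np.int64(272), np.int64(273), np.int64(290), np.int64(291), np.int64(292), np.int64(293), np.int64(317), np.int64(318), np.int64(342), np.int64(343), np.int64(347), np.int64(348), np.int64(369), np.int64(370), np.int64(371), np.int64(372), np.int64(389), np.int64(390), np.int64(391)]
handle [[0.49859679 0.00718633 0.064     ]]
((319.7426452636719, 275.51934814453125), (37.136661529541016, 40.428226470947266), 92.59217071533203) [6.15599391e-01 4.99174467e-04 1.17100000e-01] [6.16001158e-01 4.95227127e-04 1.16436757e-01]
loop [5.96226335e-01 2.79579160e-04 1.06100000e-01]
```

Request:
{"name": "send_rows", "arguments": {"deltas": [{"dx":-10,"dy":0,"dz":0,"rx":0,"ry":0,"rz":0},{"dx":-15,"dy":0,"dz":-10,"rx":0,"ry":0,"rz":0},{"dx":-15,"dy":0,"dz":-15,"rx":0,"ry":0,"rz":0},{"dx":-15,"dy":0,"dz":-15,"rx":0,"ry":0,"rz":0},{"dx":-15,"dy":0,"dz":-15,"rx":0,"ry":0,"rz":0}]}}

```text
clock: 11.03
tcp_pos: [0.5997, 0.0071, 0.0972]
orientation: [0.003, -3.141, 0.0]
contact_force: [0.4, -0.3, -0.9]
grip_width: 0.0338
gripper_force: 30.1
```

Request:
{"name": "send_rows", "arguments": {"deltas": [{"dx":0,"dy":0,"dz":0,"rx":0,"ry":0,"rz":0},{"dx":0,"dy":0,"dz":0,"rx":0,"ry":0,"rz":0},{"dx":0,"dy":0,"dz":0,"rx":0,"ry":0,"rz":0}]}}

```text
clock: 11.28
tcp_pos: [0.6007, 0.0067, 0.0981]
orientation: [-0.0, 3.141, 0.0]
contact_force: [0.2, -0.4, 0.1]
grip_width: 0.0343
gripper_force: 30.1
```

```bash
python3 - <<'E'
from h import *
import pickle
f=cam("wrist"); pickle.dump(f,open("w8.pkl","wb")); im=f["frame"]
o=r.get_obs(); q=R.from_rotvec(o["orientation"]).as_matrix(); print(o["clock"],o["tcp_pos"],np.degrees(np.arctan2(q[1,0],q[0,0])),o["contact_force"])
z=o["tcp_pos"][2]
u0,v0=proj(f,[[.574,.006,.027]])[0]; print(u0,v0)
g=cv2.cvtColor(im,cv2.COLOR_BGR2GRAY)
for th in (50,60,75):
    m=cv2.inRange(g,0,th); k=np.zeros_like(m); cv2.circle(k,(int(u0),int(v0)),36,255,-1); m&=k
    m=cv2.morphologyEx(m,cv2.MORPH_OPEN,np.ones((5,5)))
    c=max(cv2.findContours(m,cv2.RETR_EXTERNAL,cv2.CHAIN_APPROX_NONE)[0],key=cv2.contourArea); e=cv2.fitEllipse(c); print(th,e,onz(f,[e[0]],.0272)[0])
e2,_=stone(f,proj(f,[o["tcp_pos"]+[0,0,.0055]])[0],.1,35); print("S",onz(f,[e2[0]],z+.0055)[0])
c=cv2.resize(im[0:310,200:460],None,fx=1.9,fy=1.9,interpolation=cv2.INTER_CUBIC); cv2.imwrite("pics/w8.png",c)
E
```

```text
11.3333 [0.60068737 0.00662498 0.09805019] -179.99591933085412 [ 0.0774456  -0.37490379 -0.51797598]
318.7912442646446 182.61959017814254Traceback (most recent call last):
  File "<stdin>", line 11, in <module>
ValueError: max() iterable argument is empty
```

My ten views are used up, so I'll continue with numbers only.

```bash
python3 - <<'E'
from h import *
import pickle
for n,T in(("w7",(.6165,.003,.1115)),("w8",(.6006,.0067,.0980))):
    f=pickle.load(open(n+".pkl","rb")); im=f["frame"]; T=np.array(T)
    g=cv2.cvtColor(im,cv2.COLOR_BGR2GRAY)
    u0,v0=(331,164) if n=="w7" else proj(f,[[.575,.007,.027]])[0]; u0,v0=int(u0),int(v0)
    print(n,u0,v0,"row",g[v0,u0-50:u0+51:4],"col",g[v0-50:v0+51:4,u0])
    for th in (90,110):
        m=cv2.inRange(g,0,th); k=np.zeros_like(m); cv2.circle(k,(u0,v0),36,255,-1); m&=k
        m=cv2.morphologyEx(m,cv2.MORPH_OPEN,np.ones((7,7)))
        nn,lab,st,ce=cv2.connectedComponentsWithStats(m); print(th,st[1:].tolist(),ce[1:].round(1).tolist())
    e2,_=stone(f,proj(f,[T+[0,0,.0055]])[0],.1,35); print("S",e2[0],onz(f,[e2[0]],T[2]+.0055)[0]-T)
E
```

```text
w7 331 164 row [223 223 201 225 233 231 180  82  84  84  84  85  85  85  85  85  85  86
  85 193 237 237 234 183 220 220] col [238 238 237 237 237 237 228  92  89  89  89  86  85  84  83  82  81  81
  81 189 231 231 231 230  93  94]
90 [[307, 144, 49, 45, 1746]] [[330.6, 165.9]]
110 [[307, 140, 49, 49, 1949]] [[330.9, 164.2]]
S (319.7426452636719, 275.51934814453125) [-0.00084003 -0.00250142  0.0055    ]
w8 320 184 row [219 220 185 231 231 229 232  74  81  82  84  82  84  83  85  84  84  84
  85  85 233 237 236 202 212 217] col [237 236 236 235 235 234 234 234 167  86  87  85  84  83  83  81  81  80
  79  78  78 146 168 229 230 147]
90 [[296, 168, 52, 49, 2040]] [[321.6, 192.0]]
110 [[296, 167, 52, 50, 2087]] [[321.6, 191.9]]
S (319.71710205078125, 275.50152587890625) [-0.00119916 -0.00011017  0.0055    ]
```

```bash
python3 - <<'E'
from h import *
import pickle
f=pickle.load(open("w8.pkl","rb")); T=np.array([.6006,.0067,.0980])
N=onz(f,[(321.6,192)],.027)[0]; E=onz(f,[(296,192),(347.5,192),(321.6,167),(321.6,216.5)],.027)
S=onz(f,[(319.72,275.5)],T[2]+.0055)[0]
print(N,E[1]-E[0],E[3]-E[2],"delta mm",((N-S)*1e3).round(1))
# slide yaw from edges
g=cv2.cvtColor(f["frame"],cv2.COLOR_BGR2GRAY).astype(int)
for v in range(80,150,14): print(v,np.nonzero(np.abs(np.diff(g[v,240:410]))>25)[0]+240)
# nest fences: white-but-not-disc via depth
for dv in(-33,33): print([ (depthpt(f,[(321+du,192+dv)])[0]*1e3).round(1).tolist() for du in(-24,0,24)])
# loop direction
print(onz(f,[(320,230)],.0925)[0])
hsv=cv2.cvtColor(f["frame"],cv2.COLOR_BGR2HSV)
print(f["frame"][222:240:2,300:342:3,1])
E
```

```text
[0.58063042 0.00792761 0.027     ] [-2.2067308e-05  3.5358375e-02  0.0000000e+00] [3.53386188e-02 9.47782704e-05 0.00000000e+00] delta mm [-18.8   1.3 -76.5]
80 [249 250 271 272 274 275 364 365 367 368 389 390]
94 [250 251 254 255 272 273 275 276 364 365 367 368 388 389]
108 [251 252 258 259 273 274 275 276 363 364 366 367 387 388 389]
122 [253 259 260 274 275 276 277 363 364 366 367 387 388]
136 [254 268 269 274 275 276 277 278 363 364 365 366 386 387]
[[558.0, -8.5, 26.2], [557.9, 7.5, 26.6], [557.8, 23.4, 27.2]]
[[604.7, -9.4, 27.7], [605.1, 7.6, 26.9], [604.7, 24.5, 27.9]]
[0.58100558 0.00672034 0.0925    ]
[[228 228 230 195 158 142 158 154 152 136 231 229 227 243]
 [229 227 228 166 152 192 231 231 160 151 220 229 226 232]
 [229 228 229 144 136 234 227 228 209 152 196 229 227 227]
 [228 227 228 146 131 232 226 227 217 151 162 228 226 227]
 [228 228 228 145 140 232 228 229 184 154 208 228 226 228]
 [228 229 228 172 149 136 221 218 143 148 230 229 227 229]
 [228 228 226 204 147 153 139 154 163 130 228 225 222 223]
 [103 103 105 110 117 150 166 162 140 102 102  99  96  96]
 [103 109 108 109 108 109 107 108 106 108 106 105 104 103]]
```

Request:
{"name": "send_rows", "arguments": {"deltas": [{"dx":-10,"dy":1.3,"dz":-5,"rx":0,"ry":0,"rz":0},{"dx":-19,"dy":1.3,"dz":-15,"rx":0,"ry":0,"rz":0},{"dx":-19,"dy":1.3,"dz":-28,"rx":0,"ry":0,"rz":0},{"dx":-19,"dy":1.3,"dz":-40,"rx":0,"ry":0,"rz":0},{"dx":-19,"dy":1.3,"dz":-46,"rx":0,"ry":0,"rz":0}]}}

```text
clock: 11.75
tcp_pos: [0.5811, 0.0072, 0.0499]
orientation: [-0.001, -3.14, 0.001]
contact_force: [0.5, -0.5, -0.6]
grip_width: 0.034
gripper_force: 30.1
```

Request:
{"name": "send_rows", "arguments": {"deltas": [{"dx":0,"dy":0,"dz":-1,"rx":0,"ry":0,"rz":0},{"dx":0,"dy":0,"dz":-2,"rx":0,"ry":0,"rz":0},{"dx":0,"dy":0,"dz":-3,"rx":0,"ry":0,"rz":0}]}}

```text
clock: 12.0
tcp_pos: [0.582, 0.0081, 0.049]
orientation: [0.0, 3.141, 0.001]
contact_force: [0.6, -0.0, -0.8]
grip_width: 0.0338
gripper_force: 30.1
```

```bash
python3 - <<'E'
from h import *
import pickle
f=cam("wrist"); pickle.dump(f,open("w9.pkl","wb"))
o=r.get_obs(); T=o["tcp_pos"]; print(o["clock"],T,o["contact_force"])
e2,_=stone(f,proj(f,[T+[0,0,.0055]])[0],.1,35); S=onz(f,[e2[0]],T[2]+.0055)[0]; print("S raw",S)
g=cv2.cvtColor(f["frame"],cv2.COLOR_BGR2GRAY).astype(int)
u,v=e2[0]
for vv in(120,140,160,180): print(vv,np.nonzero(np.abs(np.diff(g[vv,220:430]))>25)[0]+220)
print([onz(f,[(c,140)],.027)[0].round(4).tolist() for c in (262,378)])
print("col",np.c_[np.arange(150,262,3),g[150:262:3,int(u)]].tolist())
E
```

```text
12.05 [0.58190922 0.00804719 0.04896388] [ 0.12059858  0.3631927  -0.77956025]
S raw [0.58067164 0.00798682 0.05446388]
120 [228 255 259 260 294 373 374 375 377 378 405 406]
140 [230 231 257 260 261 305 373 374 376 377 378 403 404 405]
160 [232 233 258 262 263 321 372 373 375 376 377 402 403]
180 [234 235 256 257 260 261 262 263 264 267 268 321 371 372 375 376 401 402]
[[0.5211, -0.0206, 0.027], [0.5211, 0.0368, 0.027]]
col [[150, 237], [153, 237], [156, 237], [159, 177], [162, 171], [165, 171], [168, 171], [171, 170], [174, 170], [177, 169], [180, 169], [183, 168], [186, 167], [189, 167], [192, 164], [195, 163], [198, 163], [201, 164], [204, 164], [207, 163], [210, 162], [213, 161], [216, 156], [219, 163], [222, 125], [225, 67], [228, 68], [231, 65], [234, 146], [237, 143], [240, 150], [243, 133], [246, 170], [249, 135], [252, 109], [255, 79], [258, 100], [261, 121]]
```

Request:
{"name": "send_rows", "arguments": {"deltas": [{"dx":0,"dy":0,"dz":-2,"rx":0,"ry":0,"rz":0},{"dx":0,"dy":0,"dz":-4,"rx":0,"ry":0,"rz":0},{"dx":0,"dy":0,"dz":-6,"rx":0,"ry":0,"rz":0},{"dx":0,"dy":0,"dz":-7.5,"rx":0,"ry":0,"rz":0},{"dx":0,"dy":0,"dz":-8.5,"rx":0,"ry":0,"rz":0}]}}

```text
clock: 12.47
tcp_pos: [0.5813, 0.0077, 0.0401]
orientation: [0.0, -3.141, 0.0]
contact_force: [-0.8, 0.1, -0.4]
grip_width: 0.0339
gripper_force: 30.1
```

Request:
{"name": "send_rows", "arguments": {"deltas": [{"dx":0,"dy":0,"dz":-0.7,"rx":0,"ry":0,"rz":0},{"dx":0,"dy":0,"dz":-1.4,"rx":0,"ry":0,"rz":0},{"dx":0,"dy":0,"dz":-2,"rx":0,"ry":0,"rz":0},{"dx":0,"dy":0,"dz":-2,"rx":0,"ry":0,"rz":0}]}}

```text
clock: 12.8
tcp_pos: [0.5814, 0.0078, 0.0382]
orientation: [0.0, -3.141, -0.0]
contact_force: [-0.1, 0.1, -0.7]
grip_width: 0.0344
gripper_force: 30.1
```

No contact yet, so I'll go on slowly.

Request:
{"name": "send_rows", "arguments": {"deltas": [{"dx":0,"dy":0,"dz":-0.5,"rx":0,"ry":0,"rz":0},{"dx":0,"dy":0,"dz":-0.8,"rx":0,"ry":0,"rz":0},{"dx":0,"dy":0,"dz":-0.8,"rx":0,"ry":0,"rz":0}]}}

```text
clock: 13.05
tcp_pos: [0.5814, 0.0078, 0.0375]
orientation: [0.0, -3.142, 0.0]
contact_force: [0.3, 0.4, -1.7]
grip_width: 0.0338
gripper_force: 30.1
```

Request:
{"name": "send_rows", "arguments": {"deltas": [{"dx":0,"dy":0,"dz":-0.4,"rx":0,"ry":0,"rz":0},{"dx":0,"dy":0,"dz":-0.8,"rx":0,"ry":0,"rz":0},{"dx":0,"dy":0,"dz":-0.8,"rx":0,"ry":0,"rz":0}]}}

```text
clock: 13.3
tcp_pos: [0.5815, 0.0078, 0.0374]
orientation: [-0.0, 3.141, -0.001]
contact_force: [-1.2, -0.6, 6.5]
grip_width: 0.0342
gripper_force: 33.8
```

Seated at floor height with 6.5 N. Releasing.

Request:
{"name": "send_rows", "arguments": {"deltas": [{"dx":0,"dy":0,"dz":0,"rx":0,"ry":0,"rz":0},{"dx":0,"dy":0,"dz":0,"rx":0,"ry":0,"rz":0},{"dx":0,"dy":0,"dz":0,"rx":0,"ry":0,"rz":0},{"dx":0,"dy":0,"dz":4,"rx":0,"ry":0,"rz":0},{"dx":0,"dy":0,"dz":12,"rx":0,"ry":0,"rz":0}], "jaw": 46}}

```text
clock: 13.72
tcp_pos: [0.5808, 0.0076, 0.0483]
orientation: [0.0, -3.14, -0.0]
contact_force: [0.1, 0.3, 0.0]
grip_width: 0.0461
gripper_force: 0.0
```

Request:
{"name": "send_rows", "arguments": {"deltas": [{"dx":0,"dy":0,"dz":20,"rx":0,"ry":0,"rz":0},{"dx":-5,"dy":0,"dz":40,"rx":0,"ry":0,"rz":0},{"dx":-10,"dy":0,"dz":50,"rx":0,"ry":0,"rz":0},{"dx":-10,"dy":0,"dz":50,"rx":0,"ry":0,"rz":0},{"dx":-10,"dy":0,"dz":50,"rx":0,"ry":0,"rz":0}]}}

```text
clock: 14.13
tcp_pos: [0.5715, 0.0075, 0.099]
orientation: [-0.0, 3.141, -0.001]
contact_force: [0.4, 0.4, -0.9]
grip_width: 0.046
gripper_force: 0.0
```

```bash
python3 - <<'E'
from h import *
import pickle
f=cam("wrist"); pickle.dump(f,open("w10.pkl","wb"))
o=r.get_obs(); T=o["tcp_pos"]; print(o["clock"],T,o["contact_force"],o["grip_width"])
uv=proj(f,[[.5807,.0079,.043]])[0]; print(uv)
e2,S=stone(f,uv,.043,35); print(e2,S)
# depth ring samples on silver face & stone
for rr in (0,.014):
  for a in range(0,360,90):
    P=S+[rr*np.cos(np.radians(a)),rr*np.sin(np.radians(a)),0 if rr==0 else -.006]; p=proj(f,[P])[0]; print(rr,a,p.round(),(depthpt(f,[p.round()])[0]*1e3).round(1))
L=S+[-.022,0,-.011]; p=proj(f,[L])[0].astype(int); print(p); print(f["frame"][p[1]-12:p[1]+13:3,p[0]-21:p[0]+22:3,1])
# handle black grip
g=f["frame"].max(2); hx=proj(f,[[.5,.008,.064]])[0]; m=cv2.inRange(g,0,90);k=np.zeros_like(m);cv2.circle(k,tuple(hx.astype(int)),40,255,-1);m&=k
n,l,st,ce=cv2.connectedComponentsWithStats(m); print(hx,st[1:].tolist(),ce[1:].round(1).tolist())
E
```

```text
14.1833 [0.57117215 0.00728064 0.09825987] [-0.60006914  0.07828947  0.11024095] 0.04576895197068649
[320.44814601 240.36106137]
((320.27813720703125, 240.0723876953125), (26.431015014648438, 28.498167037963867), 91.70513916015625) [0.58048869 0.00778599 0.043     ]
0 0 [320. 240.] [580.6   7.6  42.7]
0 90 [320. 240.] [580.6   7.6  42.7]
0 180 [320. 240.] [580.6   7.6  42.7]
0 270 [320. 240.] [580.6   7.6  42.7]
0.014 0 [320. 255.] [594.1   7.6  38.2]
0.014 90 [341. 236.] [579.1  21.8  39.5]
0.014 180 [320. 217.] [566.    7.6  37.7]
0.014 270 [300. 236.] [579.4  -6.   38.7]
[320 203]
[[237 235 236 234 216 187 230 237 235 237 237 234 234 234 237]
 [237 234 236 197 169 169 171 240 235 237 237 234 234 234 237]
 [237 235 222 194 228 232 195 164 238 237 238 235 234 234 237]
 [239 234 215 173 227 225 193 226 197 235 214 166 210 232 238]
 [164 234 224 201 170 220 222 164 221 228 212 163 166 161 239]
 [201 218 138 167 157 248 156 160 156 242 239 238 148 241 219]
 [225 231 190 157  89 243 144  84 155 249  93 223 202 240 238]
 [231 178  96  75  97 123 233 180 173 116  97  80  99 204 237]
 [160  83 102 123 131 158 171 178 182 177 130 118 109  84 227]]
[320.94809586 116.77268077] [[286, 83, 68, 13, 636], [305, 104, 27, 29, 344], [318, 123, 1, 1, 1], [316, 127, 1, 1, 1]] [[319.3, 90.2], [316.0, 115.3], [318.0, 123.0], [316.0, 127.0]]
```

The pendant is seated: stone top 42.7 mm at all samples, centre matching the nest. Next I'll close the fingers, go behind the handle post (x about 0.502) and push.

Request:
{"name": "send_rows", "arguments": {"deltas": [{"dx":-30,"dy":0.5,"dz":0,"rx":0,"ry":0,"rz":0},{"dx":-60,"dy":0.5,"dz":0,"rx":0,"ry":0,"rz":0},{"dx":-90,"dy":0.5,"dz":0,"rx":0,"ry":0,"rz":0},{"dx":-106,"dy":0.5,"dz":0,"rx":0,"ry":0,"rz":0},{"dx":-106,"dy":0.5,"dz":0,"rx":0,"ry":0,"rz":0}], "jaw": 0}}

```text
clock: 14.6
tcp_pos: [0.4609, 0.0076, 0.0972]
orientation: [0.003, -3.137, 0.003]
contact_force: [-0.6, 0.6, -0.6]
grip_width: -0.0003
gripper_force: 0.0
```

Request:
{"name": "send_rows", "arguments": {"deltas": [{"dx":0,"dy":0,"dz":-15,"rx":0,"ry":0,"rz":0},{"dx":0,"dy":0,"dz":-30,"rx":0,"ry":0,"rz":0},{"dx":0,"dy":0,"dz":-44,"rx":0,"ry":0,"rz":0},{"dx":0,"dy":0,"dz":-44,"rx":0,"ry":0,"rz":0},{"dx":0,"dy":0,"dz":-44,"rx":0,"ry":0,"rz":0}]}}

```text
clock: 15.02
tcp_pos: [0.4653, 0.0084, 0.054]
orientation: [0.0, -3.14, -0.001]
contact_force: [-0.1, -0.2, -0.2]
grip_width: 0.0
gripper_force: 0.0
```

Request:
{"name": "send_rows", "arguments": {"deltas": [{"dx":4,"dy":0,"dz":0,"rx":0,"ry":0,"rz":0},{"dx":8,"dy":0,"dz":0,"rx":0,"ry":0,"rz":0},{"dx":12,"dy":0,"dz":0,"rx":0,"ry":0,"rz":0},{"dx":16,"dy":0,"dz":0,"rx":0,"ry":0,"rz":0},{"dx":20,"dy":0,"dz":0,"rx":0,"ry":0,"rz":0}]}}

```text
clock: 15.43
tcp_pos: [0.4853, 0.0083, 0.0549]
orientation: [-0.0, -3.14, 0.001]
contact_force: [-4.9, -1.5, 3.8]
grip_width: -0.0003
gripper_force: 2.2
```

Request:
{"name": "send_rows", "arguments": {"deltas": [{"dx":4,"dy":0,"dz":0,"rx":0,"ry":0,"rz":0},{"dx":8,"dy":0,"dz":0,"rx":0,"ry":0,"rz":0},{"dx":12,"dy":0,"dz":0,"rx":0,"ry":0,"rz":0},{"dx":16,"dy":0,"dz":0,"rx":0,"ry":0,"rz":0},{"dx":20,"dy":0,"dz":0,"rx":0,"ry":0,"rz":0}]}}

```text
clock: 15.85
tcp_pos: [0.5056, 0.0084, 0.0547]
orientation: [0.0, -3.141, -0.0]
contact_force: [-4.6, -0.0, 2.7]
grip_width: 0.0001
gripper_force: 2.2
```

Request:
{"name": "send_rows", "arguments": {"deltas": [{"dx":5,"dy":0,"dz":0,"rx":0,"ry":0,"rz":0},{"dx":10,"dy":0,"dz":0,"rx":0,"ry":0,"rz":0},{"dx":15,"dy":0,"dz":0,"rx":0,"ry":0,"rz":0},{"dx":20,"dy":0,"dz":0,"rx":0,"ry":0,"rz":0},{"dx":25,"dy":0,"dz":0,"rx":0,"ry":0,"rz":0}]}}

```text
clock: 16.27
tcp_pos: [0.5309, 0.0087, 0.0547]
orientation: [0.001, -3.142, -0.001]
contact_force: [-4.1, 1.8, 1.5]
grip_width: -0.0002
gripper_force: 2.3
```

Request:
{"name": "send_rows", "arguments": {"deltas": [{"dx":5,"dy":0,"dz":0,"rx":0,"ry":0,"rz":0},{"dx":10,"dy":0,"dz":0,"rx":0,"ry":0,"rz":0},{"dx":15,"dy":0,"dz":0,"rx":0,"ry":0,"rz":0},{"dx":20,"dy":0,"dz":0,"rx":0,"ry":0,"rz":0},{"dx":25,"dy":0,"dz":0,"rx":0,"ry":0,"rz":0}]}}

```text
clock: 16.68
tcp_pos: [0.5559, 0.0091, 0.0547]
orientation: [-0.001, 3.142, 0.002]
contact_force: [-5.1, 3.1, 2.6]
grip_width: -0.0002
gripper_force: 2.3
```

Request:
{"name": "send_rows", "arguments": {"deltas": [{"dx":2,"dy":0,"dz":0,"rx":0,"ry":0,"rz":0},{"dx":4,"dy":0,"dz":0,"rx":0,"ry":0,"rz":0},{"dx":6,"dy":0,"dz":0,"rx":0,"ry":0,"rz":0},{"dx":8,"dy":0,"dz":0,"rx":0,"ry":0,"rz":0},{"dx":10,"dy":0,"dz":0,"rx":0,"ry":0,"rz":0}]}}

```text
clock: 17.1
tcp_pos: [0.5653, 0.0089, 0.0546]
orientation: [0.001, -3.141, -0.001]
contact_force: [-5.0, 2.5, 1.4]
grip_width: 0.0003
gripper_force: 2.1
```

Request:
{"name": "send_rows", "arguments": {"deltas": [{"dx":2,"dy":0,"dz":0,"rx":0,"ry":0,"rz":0},{"dx":4,"dy":0,"dz":0,"rx":0,"ry":0,"rz":0},{"dx":6,"dy":0,"dz":0,"rx":0,"ry":0,"rz":0},{"dx":7,"dy":0,"dz":0,"rx":0,"ry":0,"rz":0},{"dx":8,"dy":0,"dz":0,"rx":0,"ry":0,"rz":0}]}}

```text
clock: 17.52
tcp_pos: [0.5733, 0.0089, 0.0546]
orientation: [0.001, -3.141, -0.001]
contact_force: [-3.9, 3.2, 0.6]
grip_width: 0.0002
gripper_force: 2.1
```

Request:
{"name": "send_rows", "arguments": {"deltas": [{"dx":1,"dy":0,"dz":0,"rx":0,"ry":0,"rz":0},{"dx":2,"dy":0,"dz":0,"rx":0,"ry":0,"rz":0},{"dx":3,"dy":0,"dz":0,"rx":0,"ry":0,"rz":0}]}}

```text
clock: 17.77
tcp_pos: [0.5763, 0.0089, 0.0546]
orientation: [0.001, -3.141, -0.001]
contact_force: [-3.4, 3.6, 0.8]
grip_width: -0.0001
gripper_force: 2.1
```

Request:
{"name": "send_rows", "arguments": {"deltas": [{"dx":1.2,"dy":0,"dz":0,"rx":0,"ry":0,"rz":0},{"dx":2.4,"dy":0,"dz":0,"rx":0,"ry":0,"rz":0},{"dx":3.6,"dy":0,"dz":0,"rx":0,"ry":0,"rz":0},{"dx":4.8,"dy":0,"dz":0,"rx":0,"ry":0,"rz":0},{"dx":6,"dy":0,"dz":0,"rx":0,"ry":0,"rz":0}]}}

```text
clock: 18.18
tcp_pos: [0.5794, 0.009, 0.0544]
orientation: [0.002, -3.136, 0.001]
contact_force: [-17.2, 0.2, 13.1]
grip_width: -0.0001
gripper_force: 8.6
```

The slide is home: 17 N at x = 0.5795, which puts the plunger axis at x ≈ 0.6785. Retreating, then rising to look at the knob.

Request:
{"name": "send_rows", "arguments": {"deltas": [{"dx":-12,"dy":0,"dz":0,"rx":0,"ry":0,"rz":0},{"dx":-30,"dy":0,"dz":10,"rx":0,"ry":0,"rz":0},{"dx":-35,"dy":0,"dz":45,"rx":0,"ry":0,"rz":0},{"dx":-35,"dy":0,"dz":85,"rx":0,"ry":0,"rz":0},{"dx":-35,"dy":0,"dz":125,"rx":0,"ry":0,"rz":0}]}}

```text
clock: 18.6
tcp_pos: [0.5477, 0.0073, 0.1809]
orientation: [0.0, 3.141, -0.001]
contact_force: [2.0, -0.1, -0.1]
grip_width: 0.0004
gripper_force: 0.0
```

Request:
{"name": "send_rows", "arguments": {"deltas": [{"dx":0,"dy":0,"dz":40,"rx":0,"ry":0,"rz":0},{"dx":30,"dy":0,"dz":75,"rx":0,"ry":0,"rz":0},{"dx":70,"dy":0,"dz":75,"rx":0,"ry":0,"rz":0},{"dx":105,"dy":0,"dz":75,"rx":0,"ry":0,"rz":0},{"dx":130,"dy":0,"dz":75,"rx":0,"ry":0,"rz":0}]}}

```text
clock: 19.02
tcp_pos: [0.6817, 0.006, 0.2557]
orientation: [0.006, 3.137, -0.002]
contact_force: [-0.6, -0.3, -0.0]
grip_width: 0.0005
gripper_force: 0.0
```

Request:
{"name": "send_rows", "arguments": {"deltas": [{"dx":0,"dy":0,"dz":0,"rx":0,"ry":0,"rz":0},{"dx":0,"dy":0,"dz":0,"rx":0,"ry":0,"rz":0}]}}

```text
clock: 19.18
tcp_pos: [0.6789, 0.0077, 0.2543]
orientation: [0.003, 3.141, 0.0]
contact_force: [-0.4, 0.8, 0.0]
grip_width: 0.0003
gripper_force: 0.0
```

```bash
python3 - <<'E'
from h import *
import pickle
f=cam("wrist"); pickle.dump(f,open("w11.pkl","wb"))
o=r.get_obs(); T=o["tcp_pos"]; print(o["clock"],T,o["contact_force"])
im=f["frame"]; H,W=im.shape[:2]
vv,uu=np.mgrid[0:H:1,0:W:1]; P=depthpt(f,np.c_[uu.ravel(),vv.ravel()]); P=P[f["z_map"].ravel()>0]
k=(np.abs(P[:,2]-.185)<.006)&(np.abs(P[:,1])<.05)&(P[:,0]>.62)&(P[:,0]<.74)
Q=P[k]; print(len(Q),Q.min(0),Q.max(0),Q.mean(0)) if len(Q) else print("none",proj(f,[[.6785,.0085,.185]]))
# handle top
k=(np.abs(P[:,2]-.064)<.004)&(np.abs(P[:,1])<.03)&(P[:,0]>.57)&(P[:,0]<.63); Q=P[k]; print("handle",len(Q),Q.mean(0) if len(Q) else '')
# top camera for knob and visible slide
t=cam("top"); pickle.dump(t,open("top1.pkl","wb"))
E
```

```text
19.2333 [0.67775998 0.00804047 0.25446233] [-0.10496605  0.15218299  0.20880217]
3493 [ 0.65261741 -0.01517009  0.17907423] [0.70077613 0.03376839 0.18742019] [0.67483133 0.00913591 0.18474183]
handle 199 [0.59742696 0.00781561 0.06400492]
```

The knob top is at about (0.678, 0.009, 0.185), right below the tool. Descending to just above it.

Request:
{"name": "send_rows", "arguments": {"deltas": [{"dx":0,"dy":1,"dz":-15,"rx":0,"ry":0,"rz":0},{"dx":0,"dy":1,"dz":-30,"rx":0,"ry":0,"rz":0},{"dx":0,"dy":1,"dz":-42,"rx":0,"ry":0,"rz":0},{"dx":0,"dy":1,"dz":-50,"rx":0,"ry":0,"rz":0},{"dx":0,"dy":1,"dz":-54,"rx":0,"ry":0,"rz":0}]}}

```text
clock: 19.7
tcp_pos: [0.6763, 0.0086, 0.1983]
orientation: [0.0, -3.139, 0.001]
contact_force: [-0.9, 0.3, -0.3]
grip_width: 0.0002
gripper_force: 0.0
```

Request:
{"name": "send_rows", "arguments": {"deltas": [{"dx":0,"dy":0,"dz":-1.5,"rx":0,"ry":0,"rz":0},{"dx":0,"dy":0,"dz":-3,"rx":0,"ry":0,"rz":0},{"dx":0,"dy":0,"dz":-4.5,"rx":0,"ry":0,"rz":0},{"dx":0,"dy":0,"dz":-6,"rx":0,"ry":0,"rz":0},{"dx":0,"dy":0,"dz":-7.5,"rx":0,"ry":0,"rz":0}]}}

```text
clock: 20.12
tcp_pos: [0.6778, 0.0095, 0.194]
orientation: [-0.0, 3.141, 0.0]
contact_force: [-1.0, 0.2, 1.9]
grip_width: -0.0003
gripper_force: 1.4
```

Request:
{"name": "send_rows", "arguments": {"deltas": [{"dx":0,"dy":0,"dz":-1,"rx":0,"ry":0,"rz":0},{"dx":0,"dy":0,"dz":-2,"rx":0,"ry":0,"rz":0}]}}

```text
clock: 20.28
tcp_pos: [0.6777, 0.0096, 0.1918]
orientation: [-0.0, 3.141, 0.0]
contact_force: [-1.4, 0.1, 3.3]
grip_width: -0.0004
gripper_force: 1.6
```

Request:
{"name": "send_rows", "arguments": {"deltas": [{"dx":0,"dy":0,"dz":-1,"rx":0,"ry":0,"rz":0},{"dx":0,"dy":0,"dz":-2,"rx":0,"ry":0,"rz":0},{"dx":0,"dy":0,"dz":-3,"rx":0,"ry":0,"rz":0}]}}

```text
clock: 20.53
tcp_pos: [0.6777, 0.0095, 0.1885]
orientation: [-0.0, 3.141, 0.001]
contact_force: [0.1, 0.2, 4.5]
grip_width: 0.0001
gripper_force: 1.9
```

Request:
{"name": "send_rows", "arguments": {"deltas": [{"dx":0,"dy":0,"dz":-0.7,"rx":0,"ry":0,"rz":0},{"dx":0,"dy":0,"dz":-1.4,"rx":0,"ry":0,"rz":0}]}}

```text
clock: 20.7
tcp_pos: [0.6777, 0.0095, 0.187]
orientation: [-0.0, 3.141, 0.001]
contact_force: [0.7, 1.2, 4.1]
grip_width: -0.0
gripper_force: 2.0
```

Request:
{"name": "send_rows", "arguments": {"deltas": [{"dx":0,"dy":0,"dz":-0.7,"rx":0,"ry":0,"rz":0},{"dx":0,"dy":0,"dz":-1.4,"rx":0,"ry":0,"rz":0}]}}

```text
clock: 20.87
tcp_pos: [0.6777, 0.0095, 0.1856]
orientation: [-0.0, 3.141, 0.001]
contact_force: [1.6, 0.7, 3.8]
grip_width: -0.0001
gripper_force: 2.2
```

Still on the spring at about 10.5 mm. Continuing.

Request:
{"name": "send_rows", "arguments": {"deltas": [{"dx":0,"dy":0,"dz":-0.7,"rx":0,"ry":0,"rz":0},{"dx":0,"dy":0,"dz":-1.4,"rx":0,"ry":0,"rz":0},{"dx":0,"dy":0,"dz":-2,"rx":0,"ry":0,"rz":0}]}}

```text
clock: 21.12
tcp_pos: [0.6777, 0.0095, 0.1836]
orientation: [-0.0, 3.141, 0.001]
contact_force: [2.3, 1.2, 3.9]
grip_width: 0.0
gripper_force: 2.4
```

Request:
{"name": "send_rows", "arguments": {"deltas": [{"dx":0,"dy":0,"dz":-0.7,"rx":0,"ry":0,"rz":0},{"dx":0,"dy":0,"dz":-1.4,"rx":0,"ry":0,"rz":0}]}}

```text
clock: 21.28
tcp_pos: [0.6777, 0.0095, 0.1822]
orientation: [-0.0, 3.141, 0.001]
contact_force: [2.0, 1.2, 5.2]
grip_width: 0.0003
gripper_force: 2.5
```

Request:
{"name": "send_rows", "arguments": {"deltas": [{"dx":0,"dy":0,"dz":-0.5,"rx":0,"ry":0,"rz":0},{"dx":0,"dy":0,"dz":-1,"rx":0,"ry":0,"rz":0}]}}

```text
clock: 21.45
tcp_pos: [0.6777, 0.0095, 0.1812]
orientation: [-0.0, 3.141, 0.001]
contact_force: [0.9, 1.2, 4.8]
grip_width: -0.0
gripper_force: 2.6
```

Request:
{"name": "send_rows", "arguments": {"deltas": [{"dx":0,"dy":0,"dz":-0.6,"rx":0,"ry":0,"rz":0},{"dx":0,"dy":0,"dz":-1.2,"rx":0,"ry":0,"rz":0}]}}

```text
clock: 21.62
tcp_pos: [0.6777, 0.0095, 0.1808]
orientation: [0.0, 3.141, 0.0]
contact_force: [-0.4, 0.3, 13.5]
grip_width: -0.0
gripper_force: 6.6
```

Request:
{"name": "send_rows", "arguments": {"deltas": [{"dx":0,"dy":0,"dz":-0.6,"rx":0,"ry":0,"rz":0},{"dx":0,"dy":0,"dz":-1.2,"rx":0,"ry":0,"rz":0}]}}

```text
clock: 21.78
tcp_pos: [0.6778, 0.0095, 0.1803]
orientation: [0.0, 3.14, -0.0]
contact_force: [-1.6, -0.3, 14.5]
grip_width: -0.0
gripper_force: 7.2
```

Request:
{"name": "send_rows", "arguments": {"deltas": [{"dx":0,"dy":0,"dz":-0.6,"rx":0,"ry":0,"rz":0},{"dx":0,"dy":0,"dz":-1.2,"rx":0,"ry":0,"rz":0}]}}

```text
clock: 21.95
tcp_pos: [0.6778, 0.0095, 0.1793]
orientation: [0.0, 3.14, -0.0]
contact_force: [-1.3, -0.1, 15.1]
grip_width: -0.0
gripper_force: 7.3
```

First stop was at z ≈ 0.1809 and the stone is now yielding at about 15 N. I expect the second stop near 0.1769.

Request:
{"name": "send_rows", "arguments": {"deltas": [{"dx":0,"dy":0,"dz":-0.6,"rx":0,"ry":0,"rz":0},{"dx":0,"dy":0,"dz":-1.2,"rx":0,"ry":0,"rz":0}]}}

```text
clock: 22.12
tcp_pos: [0.6777, 0.0095, 0.1781]
orientation: [0.0, 3.14, -0.0]
contact_force: [-0.8, -0.5, 14.1]
grip_width: -0.0
gripper_force: 7.4
```

Request:
{"name": "send_rows", "arguments": {"deltas": [{"dx":0,"dy":0,"dz":-0.5,"rx":0,"ry":0,"rz":0},{"dx":0,"dy":0,"dz":-1,"rx":0,"ry":0,"rz":0}]}}

```text
clock: 22.28
tcp_pos: [0.6777, 0.0095, 0.1771]
orientation: [0.0, 3.14, -0.001]
contact_force: [-2.1, -0.3, 14.8]
grip_width: 0.0001
gripper_force: 7.5
```

Request:
{"name": "send_rows", "arguments": {"deltas": [{"dx":0,"dy":0,"dz":-0.4,"rx":0,"ry":0,"rz":0},{"dx":0,"dy":0,"dz":-0.4,"rx":0,"ry":0,"rz":0}]}}

```text
clock: 22.45
tcp_pos: [0.6777, 0.0095, 0.1768]
orientation: [0.0, 3.14, -0.0]
contact_force: [-1.9, -0.0, 15.0]
grip_width: 0.0003
gripper_force: 7.5
```

Request:
{"name": "send_rows", "arguments": {"deltas": [{"dx":0,"dy":0,"dz":-0.4,"rx":0,"ry":0,"rz":0},{"dx":0,"dy":0,"dz":-0.4,"rx":0,"ry":0,"rz":0}]}}

```text
clock: 22.62
tcp_pos: [0.6778, 0.0095, 0.1767]
orientation: [0.0, 3.14, -0.001]
contact_force: [-2.6, -0.3, 18.5]
grip_width: -0.0001
gripper_force: 8.5
```

Request:
{"name": "send_rows", "arguments": {"deltas": [{"dx":0,"dy":0,"dz":-0.4,"rx":0,"ry":0,"rz":0},{"dx":0,"dy":0,"dz":-0.4,"rx":0,"ry":0,"rz":0}]}}

```text
clock: 22.78
tcp_pos: [0.6778, 0.0096, 0.1767]
orientation: [0.0, 3.14, -0.001]
contact_force: [-3.3, -1.4, 19.3]
grip_width: 0.0002
gripper_force: 9.5
```

Request:
{"name": "send_rows", "arguments": {"deltas": [{"dx":0,"dy":0,"dz":-0.4,"rx":0,"ry":0,"rz":0},{"dx":0,"dy":0,"dz":-0.8,"rx":0,"ry":0,"rz":0},{"dx":0,"dy":0,"dz":-0.8,"rx":0,"ry":0,"rz":0}]}}

```text
clock: 23.03
tcp_pos: [0.6778, 0.0095, 0.1766]
orientation: [0.0, 3.14, -0.001]
contact_force: [-4.8, -2.1, 23.4]
grip_width: 0.0001
gripper_force: 11.5
```

The second stop is firm: 23 N with no further motion. Raising slowly, then clearing.

Request:
{"name": "send_rows", "arguments": {"deltas": [{"dx":0,"dy":0,"dz":3,"rx":0,"ry":0,"rz":0},{"dx":0,"dy":0,"dz":7,"rx":0,"ry":0,"rz":0},{"dx":0,"dy":0,"dz":12,"rx":0,"ry":0,"rz":0},{"dx":0,"dy":0,"dz":18,"rx":0,"ry":0,"rz":0},{"dx":0,"dy":0,"dz":26,"rx":0,"ry":0,"rz":0}]}}

```text
clock: 23.45
tcp_pos: [0.6766, 0.0087, 0.1986]
orientation: [0.0, -3.139, 0.001]
contact_force: [-1.1, 0.3, 0.6]
grip_width: 0.0003
gripper_force: 0.0
```

Request:
{"name": "send_rows", "arguments": {"deltas": [{"dx":0,"dy":0,"dz":20,"rx":0,"ry":0,"rz":0},{"dx":0,"dy":0,"dz":50,"rx":0,"ry":0,"rz":0},{"dx":-30,"dy":0,"dz":60,"rx":0,"ry":0,"rz":0},{"dx":-60,"dy":0,"dz":60,"rx":0,"ry":0,"rz":0},{"dx":-60,"dy":0,"dz":60,"rx":0,"ry":0,"rz":0}]}}

```text
clock: 23.87
tcp_pos: [0.612, 0.0096, 0.2589]
orientation: [0.005, -3.136, 0.006]
contact_force: [-0.2, 0.1, -0.6]
grip_width: -0.0005
gripper_force: 0.0
```

```bash
python3 - <<'E'
from h import *
f=cam("wrist"); o=r.get_obs(); print(o["clock"],o["tcp_pos"],o["contact_force"])
H,W=f["frame"].shape[:2]; vv,uu=np.mgrid[0:H,0:W]; P=depthpt(f,np.c_[uu.ravel(),vv.ravel()]); P=P[f["z_map"].ravel()>0]
k=(np.abs(P[:,2]-.064)<.004)&(np.abs(P[:,1])<.03)&(P[:,0]>.57)&(P[:,0]<.63); print("handle",k.sum(),P[k].mean(0))
s=cam("scene")
for n,f in(("scene",s),("top",cam("top"))):
    hsv=cv2.cvtColor(f["frame"],cv2.COLOR_BGR2HSV); uv=proj(f,[[.6785,.009,.185]])[0].astype(int); p=depthpt(f,[uv])[0]; print(n,uv,hsv[uv[1],uv[0]],p)
E
```

```text
23.9167 [0.61431106 0.00862377 0.25876168] [ 0.64930116 -0.52854771  0.80264495]
handle 163 [0.59698976 0.00778419 0.06375846]
scene [304 238] [ 11 142 181] [0.67608712 0.00800381 0.1826422 ]
top [308 144] [ 16  64 160] [0.54729088 0.00140474 0.62301286]
```

The plunger is up, the slide is home and the tool is clear, so I'm handing in.

```bash
python3 -c "
from bench import r
print(r.hand_in())"
```

```text
the job is handed in; nothing more can be done
None
```

I handed the job in after about 24 s: the orange stone is pressed home at the firm second stop (23 N on the knob), the plunger is back up, and the pendant is in the nest under it, though I couldn't see the stone under the head afterwards to check it for chips.

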